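# Lever open a foam transit box at the packing bench

## Task

Open the white foam transit box: turn both blue latch knobs clockwise fully home, then take the flat pry bar from its rest, lever the tight lid up with the blade in the front notch and use the bar to swing the lid back past upright, so that it stays open. Move the lid only with the bar, never with the gripper, then lay the bar flat on its rest again, across both black supports, the same way up, and let go; leave the other things on the bench where they are.

Things in the scene. Friction and masses are not known exactly. Their poses are not given: they have to be found in the camera images.
- box: White foam transit box, fixed on a steel plate: 170 deep (x) by 200 mm wide (y), walls 24. Origin: centre of the plate's underside, on the bench; x from the front face (x = -85, facing the robot) to the hinge side, y to the left latch, z up. Over the bench: rim 123, shut lid's top 153 mm; inside free above 75. Grey latch brackets 44 (x) by 40, 150 high, at both sides, centred on the knob axes.
- notch (a point): Pry notch in the middle of the front face, under the lid: 70 wide (y), 10 mm high (113 to 123 over the bench), right through the 24 mm wall: a level blade pushed along the box's x passes under the flat lid. A red sill, level with its floor, stands 10 mm out of the face: its edge is the fulcrum; a red strip marks the lid above. Point: mid-opening, in the front face, 118 mm up. Axes as the box.
- lid_hinge (a point): Middle of the lid's hinge line, on the box's rear top edge, 123 mm over the bench (fixed to the box, axes as the box). The line runs along the box's y.
- lid_edge (a point): Middle of the lid's lower front edge, 170 mm from the hinge line; moves with the lid.
- lid (a joint): Lid angle, rad: 0 shut, 1.57 upright, 1.85 open stop. Plain foam slab 170 x 200 x 30 mm, about 0.12 kg, flush with the box's faces, no handle. The hinge is stiff (about 0.2 N m friction), so the lid stays where it is left; raising it takes 2 to 3 N at the front. Each latch's tongue blocks the lid until it is turned.
- latch_left_grip (a point): Left latch (box's +y side): blue upright bar knob 48 long, 12 thick, 36 mm high (161 to 197 mm over the bench), over a flat steel tongue that turns with it and reaches over the lid while latched. Point: on the vertical turning axis, 181 mm over the bench, the height to grip. The knob's length lies along this frame's y, which turns with it; at joint 0 that is the box's y.
- latch_right_grip (a point): Right latch (box's -y side): the same sizes and meaning as the left one; its knob also lies along this frame's y axis.
- latch_left (a joint): Left latch angle, rad: 0 fully latched, grows clockwise seen from above, end stop (released, fully home) at 1.4. It starts between 0 and 0.25, stays where left and turns with about 0.06 N m.
- latch_right (a joint): Right latch angle: the same meaning, range and direction (clockwise from above) as the left one.
- rest: Rest of the pry bar, fixed, left or right of the box: grey plate 250 (x) by 100 mm, two black supports across it at x = -78 and +78, each 12 mm wide, flat tops 30 mm over the bench, 12 mm upstands at their ends (78 mm free between, y). Origin: centre of the plate's underside, on the bench. The bar first lies along its x, centred to 10 mm, within 0.1 rad, tip towards +x.
- bar_grip (a point): Middle of the green handle of the pry bar, half-way up (9 mm over its flat underside). Bar 210 mm long, 0.14 kg. Handle 120 long, 22 wide (y), 18 mm high, constant section; steel blade ahead of it 90 long, 26 wide, 3.5 mm thick, undersides level. Axes: x to the blade tip, y across, z up as it lies on its rest. The middle of the bar's length is 45 mm ahead (+x).
- bar_tip (a point): Middle of the end edge of the steel blade, half-way through its thickness; 150 mm ahead (+x) and 7.25 mm below bar_grip in the bar's own frame.
- tape_roll: Bystander: amber tape roll lying flat, 90 mm across, 48 mm high; origin under its centre.
- marker: Bystander: black and red marker pen, about 130 mm long, 16 mm high; origin under it.
- cold_pack: Bystander: blue cold pack 80 x 130 x 28 mm; origin under its centre.
- jar: Bystander: lidded jar 64 mm across, 85 mm high; origin under its centre.
- scanner: Bystander: grey and black hand scanner, 175 mm long, 35 mm high; origin under it.
- mug: Bystander: blue mug 76 mm across, 90 mm high; origin under its centre.
- foam_block: Bystander: white foam block 70 x 50 x 40 mm in the yellow tray; origin under its centre.
Not all that is in view belongs to the job. Of the things that look like the part that bears bar_grip, the middle-sized one is meant.

How it is judged:
By the outcome, as a careful person would: the job done as asked, in the order asked, and still so for the second after the job is handed in, with the robot touching nothing.
It also fails if it takes over 72 s, if anything falls off the work surface, if the arm or the gripper's body presses on something with over 40 N, if the wrist force passes 120 N, or if a joint passes its speed limit or range.

## Robot

A 6-joint arm with a two-finger parallel gripper is mounted at the origin on the work surface. World frame = base frame: x ahead of the robot, y to its left, z up, the work surface at z = 0. Lengths are in m, angles in rad, forces in N, time in s.
With the tool pointing down it reaches from about 0.275 to 0.85 m from the base axis. Payload 5.2 kg.
Tool frame: the origin (TCP) lies at the very end of the fingers, on their centre line; the grasp point (between the pads) lies 19 mm behind it; z points along the fingers, y is the direction in which the jaws open and shut (so a half turn about z gives the same grasp; the last joint's range is limited). The gripper opens to 85 mm and grips with 20 to 120 N. Pads are 22 mm wide; open, the fingers measure 114 mm over their backs; the gripper's body (76 mm by 85 mm) begins 54 mm behind the grasp point. The pads swing forward as they close: fully open they stand 13 mm farther back than shut.
Start: joints at [0.99, 0.259, 1.535, -0, 1.348, -0.203], TCP at [0.203, 0.511, 0.231] pointing down, gripper open.
Joint ranges: [-3.14, 3.14], [-0.91, 2.08], [0.19, 2.58], [-1.22, 4.36], [0.22, 2.71], [-3.12, 3.12]. Speed limits (rad/s): [2.57, 2.57, 3.14, 3.14, 3.14, 3.14].

## Interface

Orientations are given as a rotation vector (axis times angle).
In Python, from cell import r, viewer gives the robot as it stands.
- The arm moves only by the shell command python3 -m jog 'ROWS' [OPENING] [FORCE]. ROWS is JSON, one flat list of numbers, 6 for each row, row after row: the shift along the tool's x, y, z in cm, then the turn, a rotation vector about the tool's x, y, z in degrees. In form: [tx, ty, tz, wx, wy, wz, tx, ty, tz, wx, wy, wz, ...]. A call has 1 to 8 rows; each row is the pose to reach, as a shift and turn from the pose commanded when the call began, along the tool's axes at that moment; what a row does not reach only later rows make up. A row lasts 1/10 s, in which the tool goes at most 50 mm and 8.59 degrees, less where a joint would pass 70% of its speed; a pose out of reach is approached as far as the arm can. A call with a gripper value outside its range is refused whole. OPENING is the finger opening in cm, from 0 to 8.54, set as the call begins (- or left out, the last holds). The fingers move at their own pace and stop on an object; FORCE is the grip in N (left out, the last holds). Time passes only in rows, so rows that repeat a pose let the fingers close. It gives the time, the measured TCP pose, the force and the opening at its end, in the units of the state.
- r.observe(): the state, without advancing time (a new reading comes with each control period).
- viewer.get_image(name): name is "scene" or "top" or "wrist"; returns a dict with "frame" (384x512x3 uint8, blue, green, red), "depth" (384x512 float32, m along the optical axis (not along the pixel's ray), 0 where there is no reading), "fovy" (degrees; the focal length in pixels is half the picture's height over the tangent of half this angle, whatever the lens; pixels are square), "cx", "cy" (the principal point, pixels), "extrinsics" (4x4, takes a point from world to camera coordinates). Camera axes: x right, y up, looking along -z (the intrinsics and any distortion apply to the point x, -y, -z); pixel columns grow to the right and rows downward; lengths in m; the calibration is good to about 2 mm. The wrist camera is an equidistant fisheye: a pixel r from the principal point sees the ray r / f radians off the axis. A picture is of the moment at which its call begins.
- r.job_done(): hands the job in, once; it reports no verdict.
The state is a dict: "time_s": time; "joint_positions": joint angles; "qd": joint speeds; "joint_torque": joint torques, N m; "position": TCP position; "eef_rot": TCP orientation; "contact_force": force on the tool from outside, world axes, zero at the start; "torque": the same for the moment, N m; "gripper_width": finger opening in m.
Only numpy, scipy, OpenCV 4.12 (cv2) and the standard library are available. Lean on these libraries where they do the work, as an engineer would, in place of code of your own. Each camera call takes 0.05 s, during which the arm holds its last target.

## Working session

There is one attempt and no reset: what is moved stays moved. The work goes in short steps, Python scripts to look and compute and a shell command to move; the robot and the scene stay as the last step left them, time stands still between calls to the robot, and variables do not carry over. Pictures are saved under pics/ and viewed, and the job is handed in when it is done.

```bash
ls -la; mkdir -p pics; python3 - <<'E'
from cell import r, viewer
import cv2,numpy as np
print(r.observe())
for n in ["scene","top","wrist"]:
    d=viewer.get_image(n); cv2.imwrite(f"pics/{n}0.png",d["frame"]); np.savez(f"{n}0.npz",**d)
    print(n,d["fovy"],d["cx"],d["cy"],np.round(d["extrinsics"],4).tolist(), [k for k in d])
E
```

```text
total 12
drwxr-xr-x  3 agent agent 4096 Dec  7 04:12 .
drwxr-xr-x 23 root  root  4096 Dec  7 04:12 ..
drwxr-xr-x  2 agent agent 4096 Dec  7 04:12 pics
{'time_s': 0.0, 'joint_positions': array([ 9.90192297e-01,  2.59320382e-01,  1.53612575e+00,  1.37121358e-05,
        1.34801763e+00, -2.02782971e-01]), 'qd': array([ 0.00091183,  0.00099968, -0.0019358 ,  0.00116138, -0.00096411,
       -0.00104024]), 'joint_torque': array([ 9.80901277e-04, -4.46011555e+01, -2.90576041e+01, -2.22679951e-04,
        1.16065567e-02, -2.16434657e-06]), 'position': array([0.20254782, 0.51075021, 0.23046976]), 'eef_rot': array([-5.89824301e-01, -3.08498609e+00,  2.70788469e-03]), 'contact_force': array([-0.0574454 , -0.76583671,  0.49399826]), 'torque': array([ 0.02016443,  0.03245235, -0.02012815]), 'gripper_width': 0.08539353588499539}
scene 54.68130291869515 259.8589572402103 194.04059625703076 [[-0.3495, 0.9369, -0.0074, 0.1305], [-0.6781, -0.2475, 0.6921, 0.2226], [0.6466, 0.2469, 0.7218, -1.8345], [0.0, 0.0, 0.0, 1.0]] ['frame', 'depth', 'fovy', 'cx', 'cy', 'extrinsics']
top 45.437348939146794 253.7315092631505 181.7133879250145 [[-0.0562, -0.9984, 0.0018, 0.0317], [0.9723, -0.0543, 0.2275, -0.4757], [-0.227, 0.0145, 0.9738, -1.3564], [0.0, 0.0, 0.0, 1.0]] ['frame', 'depth', 'fovy', 'cx', 'cy', 'extrinsics']
wrist 65.70646984690485 249.43845630038135 192.9630609782715 [[0.3694, 0.9293, -0.0006, -0.5499], [-0.8945, 0.3554, -0.2712, 0.0348], [-0.2518, 0.1007, 0.9625, -0.3774], [0.0, 0.0, 0.0, 1.0]] ['frame', 'depth', 'fovy', 'cx', 'cy', 'extrinsics']
```

View pics/scene0.png

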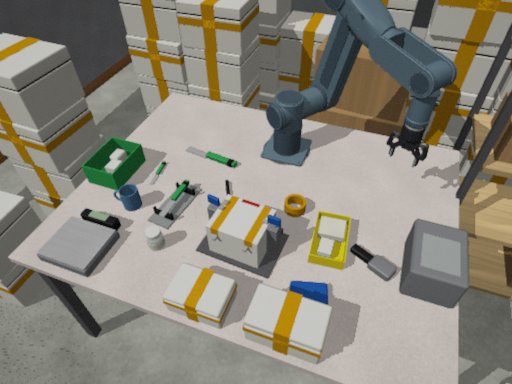

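View pics/top0.png

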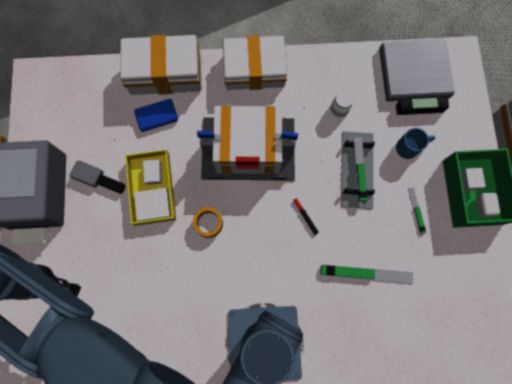

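View pics/wrist0.png

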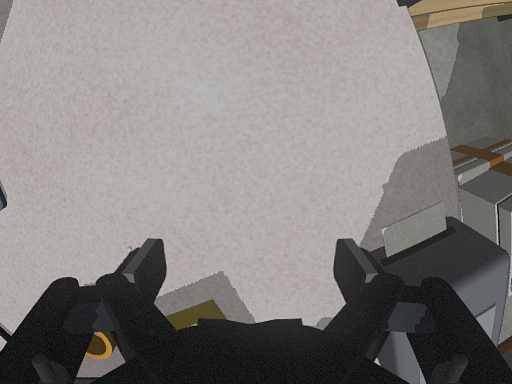

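The top view shows three green-handled bars: the large one at (367,273), the small one at (417,212), and the one on the grey rest at (360,170). The rest bar is the middle-sized one and it lies on the rest, so it fits. The box is at (247,140), with blue knobs at about (207,134) and (289,134) and the red strip at (247,161).

```bash
cat > h.py <<'E'
import numpy as np,cv2
from scipy.spatial.transform import Rotation as R
def load(n): return dict(np.load(n+".npz"))
def foc(d): return d["frame"].shape[0]/2/np.tan(np.radians(float(d["fovy"]))/2)
def ray(d,u,v,fish=False):
    f=foc(d);x=(u-float(d["cx"]))/f;y=(v-float(d["cy"]))/f
    if fish:
        t=np.hypot(x,y);s=np.sin(t)/t if t>1e-9 else 1; c=np.array([x*s,-y*s,-np.cos(t)])
    else: c=np.array([x,-y,-1.])
    E=d["extrinsics"];Rm=E[:3,:3];o=-Rm.T@E[:3,3]
    return o,Rm.T@c
def onz(d,u,v,z,fish=False):
    o,r=ray(d,u,v,fish);return o+r*(z-o[2])/r[2]
def tri(obs):
    A=np.zeros((3,3));b=np.zeros(3);L=[]
    for o,r in obs:
        r=r/np.linalg.norm(r);P=np.eye(3)-np.outer(r,r);A+=P;b+=P@o;L.append((o,r))
    p=np.linalg.solve(A,b);return p,[np.linalg.norm(np.cross(r,p-o)) for o,r in L]
def cloud(d,fish=False):
    H,W=d["depth"].shape;f=foc(d)
    u,v=np.meshgrid(np.arange(W),np.arange(H));x=(u-float(d["cx"]))/f;y=(v-float(d["cy"]))/f;z=d["depth"]
    if fish:
        t=np.hypot(x,y);k=np.where(t>1e-6,np.tan(np.minimum(t,1.5))/np.maximum(t,1e-9),1);x=x*k;y=y*k
    c=np.stack([x*z,-y*z,-z],-1);E=d["extrinsics"]
    return (c-E[:3,3])@E[:3,:3]
def proj(d,p,fish=False):
    E=d["extrinsics"];c=E[:3,:3]@p+E[:3,3];f=foc(d)
    x,y,z=c[0],-c[1],-c[2]
    if fish:
        rr=np.hypot(x,y);t=np.arctan2(rr,z);return np.array([float(d["cx"])+f*t*x/rr,float(d["cy"])+f*t*y/rr])
    return np.array([float(d["cx"])+f*x/z,float(d["cy"])+f*y/z])
def mask(d,c):
    h=cv2.cvtColor(d["frame"],cv2.COLOR_BGR2HSV);H,S,V=[h[...,i].astype(int) for i in range(3)]
    return {"blue":(H>100)&(H<130)&(S>150)&(V>50),"green":(H>45)&(H<80)&(S>140)&(V>50),"red":((H<6)|(H>172))&(S>170)&(V>60)}[c]
E
python3 - <<'E'
from h import *
for n in ["top","scene"]:
    d=load(n+"0");P=cloud(d);
    for c in ["blue","green","red"]:
        k,l,s,ce=cv2.connectedComponentsWithStats(mask(d,c).astype(np.uint8))
        for i in range(1,k):
            if s[i,4]<12: continue
            q=P[l==i];q=q[q[:,0]>-2]
            print(n,c,ce[i].round(1),s[i,4],"med",np.median(q,0).round(4),"z",np.percentile(q[:,2],[5,95]).round(3))
d=load("top0");cv2.imwrite("pics/c1.png",cv2.resize(d["frame"][90:230,180:420],None,fx=3.3,fy=3.3,interpolation=cv2.INTER_CUBIC))
d=load("scene0");cv2.imwrite("pics/c2.png",cv2.resize(d["frame"][130:280,130:330],None,fx=3.8,fy=3.8,interpolation=cv2.INTER_CUBIC))
E
```

```text
top blue [155.5 114.8] 853 med [0.7232 0.3097 0.0275] z [0.021 0.033]
top blue [205.5 133. ] 68 med [0.5928 0.1344 0.1959] z [0.187 0.2  ]
top blue [288.7 133.7] 68 med [ 0.5773 -0.0993  0.1964] z [0.189 0.201]
top blue [410.6 143.2] 92 med [ 0.584  -0.5091  0.0066] z [0.002 0.091]
top green [507.4 159.1] 91 med [ 0.5069 -0.7642  0.0983] z [-0.601  0.103]
top green [478.5 151.5] 37 med [ 0.524  -0.6828  0.0929] z [0.086 0.099]
top green [477.1 190.6] 1214 med [ 0.4162 -0.6884  0.0057] z [-0.     0.101]
top green [361.2 177.6] 183 med [ 0.4734 -0.3285  0.0473] z [0.042 0.053]
top green [362.9 198.6] 25 med [ 0.4066 -0.3263  0.0478] z [0.043 0.05 ]
top green [418.9 216.9] 77 med [ 0.345  -0.5033  0.0121] z [0.006 0.016]
top green [323.9 269.6] 39 med [ 0.1998 -0.1914  0.0244] z [0.021 0.029]
top green [353.9 272.2] 321 med [ 0.1879 -0.2802  0.0236] z [0.019 0.029]
top red [247.3 159.5] 90 med [0.5206 0.0221 0.1532] z [0.147 0.157]
top red [247.5 166. ] 66 med [0.512  0.0217 0.1129] z [0.109 0.117]
top red [298.1 204.5] 31 med [ 0.4043 -0.1299  0.0132] z [0.009 0.018]
scene blue [213.3 199.7] 77 med [ 0.5868 -0.0991  0.19  ] z [0.17  0.198]
scene blue [273.6 220.3] 95 med [0.6028 0.137  0.1891] z [0.17  0.198]
scene blue [311.  290.1] 539 med [0.7247 0.3206 0.0264] z [0.022 0.03 ]
scene green [113.3 163.6] 1735 med [ 0.4374 -0.6778  0.0619] z [0.013 0.098]
scene green [217.3 157.7] 134 med [ 0.1973 -0.281   0.0206] z [0.01  0.026]
scene green [233.3 163.7] 26 med [ 0.2078 -0.1947  0.0184] z [0.009 0.024]
scene green [160.1 168.4] 30 med [ 0.3456 -0.5041  0.0106] z [0.006 0.014]
scene green [178.6 191.3] 101 med [ 0.4771 -0.3277  0.0452] z [0.034 0.05 ]
scene red [250.7 202.6] 28 med [0.523  0.0216 0.1521] z [0.149 0.156]
```

```bash
python3 -m jog --help 2>&1 | head -20; nproc
```

```text
invalid input: not JSON, or not a number
4
```

View pics/c1.png

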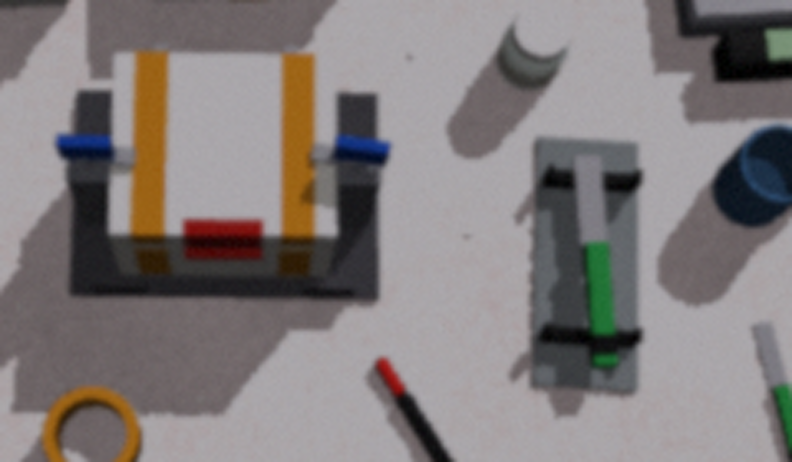

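View pics/c2.png

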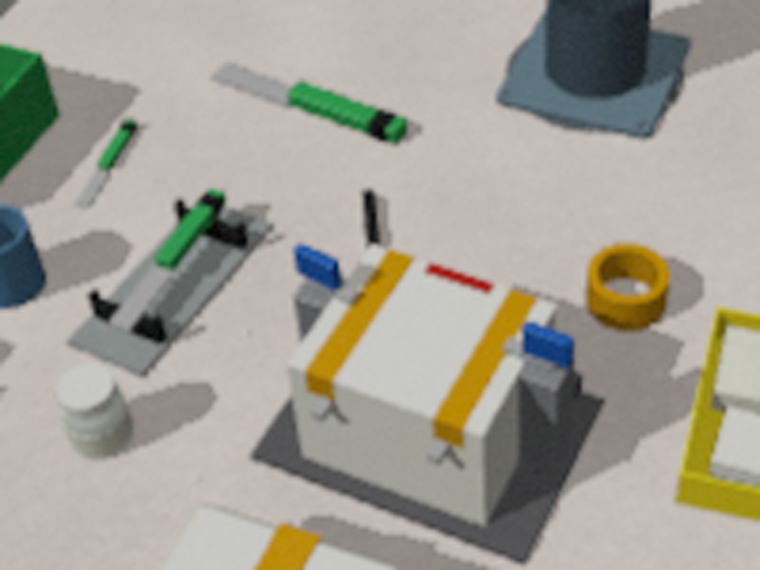

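Confirmed: the bar on the rest, crop (600,300), has its tip pointing away from the robot. In the crop, the knobs lie roughly along the box's y. Next I measure the poses.

```bash
python3 - <<'E'
from h import *
t=load("top0");s=load("scene0")
Pt=cloud(t);Ps=cloud(s)
def rect(p): 
    (c,sz,a)=cv2.minAreaRect((p[:,:2]*1000).astype(np.float32)); return np.round(c,1),np.round(sz,1),round(a,2)
for n,P in (("top",Pt),("scene",Ps)):
    m=(abs(P[...,2]-0.153)<.006)&(P[...,0]>.4)&(P[...,0]<.8)&(P[...,1]>-.15)&(P[...,1]<.2)
    k,l,st,_=cv2.connectedComponentsWithStats(m.astype(np.uint8));i=1+np.argmax(st[1:,4])
    mm=cv2.erode((l==i).astype(np.uint8),np.ones((2,2)))>0
    print(n,"lid",rect(P[l==i]),np.median(P[l==i][:,2]).round(4),(l==i).sum())
def comp(d,c,near):
    k,l,st,ce=cv2.connectedComponentsWithStats(mask(d,c).astype(np.uint8))
    i=1+np.argmin(np.linalg.norm(ce[1:]-near,axis=1));return l==i,ce[i]
for nm,a,b in (("L",(205,133),(273,220)),("R",(288,133),(213,200))):
    for n,d,P,pt in (("top",t,Pt,a),("scene",s,Ps,b)):
        m,c=comp(d,"blue",pt);p=P[m];p=p[(p[:,2]>.19)&(p[:,2]<.205)]
        q=p[:,:2]-p[:,:2].mean(0);w,v=np.linalg.eigh(q.T@q);d1=v[:,1]*np.sign(v[1,1])
        pr=q@d1; mid=p[:,:2].mean(0)+d1*(pr.max()+pr.min())/2
        print(nm,n,"mean",p.mean(0).round(4),"dir deg from y",np.degrees(np.arctan2(-d1[0],d1[1])).round(1),"len",np.ptp(pr).round(4),"mid",mid.round(4))
# handle
for n,d,P,pts in (("top",t,Pt,((361,178),(363,199))),("scene",s,Ps,((178.6,191),))):
    m=0
    for q in pts: m=m|comp(d,"green",q)[0]
    p=P[m];z=np.median(p[:,2]);p=p[p[:,2]>z-.006];print(n,"handle",rect(p),p[:,2].mean())
m=(Pt[...,2]>.036)&(Pt[...,2]<.06)&(Pt[...,0]>.35)&(Pt[...,0]<.63)&(abs(Pt[...,1]+.325)<.06)
p=Pt[(Pt[...,2]>.022)&(Pt[...,2]<.06)&(Pt[...,0]>.38)&(Pt[...,0]<.64)&(abs(Pt[...,1]+.325)<.06)]
np.set_printoptions(suppress=True)
for x in np.arange(.38,.64,.01):
    q=p[abs(p[:,0]-x)<.005]; 
    if len(q): print(x.round(3),q[:,1].min().round(3),q[:,1].max().round(3),q[:,2].min().round(3),q[:,2].max().round(3),len(q))
E
```

```text
top lid (array([602. ,  17.6]), array([275.3, 172.6]), 85.95) 0.1529 3776
scene lid (array([604.6,  15.2]), array([277.4, 175.9]), 85.72) 0.1515 2083
L top mean [0.5934 0.1356 0.1962] dir deg from y -0.5 len 0.0401 mid [0.5934 0.137 ]
L scene mean [0.5993 0.1358 0.1947] dir deg from y -6.4 len 0.0438 mid [0.5995 0.1374]
R top mean [ 0.5779 -0.0995  0.1963] dir deg from y -12.6 len 0.0408 mid [ 0.5777 -0.1005]
R scene mean [ 0.5841 -0.1011  0.195 ] dir deg from y -14.8 len 0.0477 mid [ 0.5834 -0.1036]Traceback (most recent call last):
  File "<stdin>", line 24, in <module>
IndexError: boolean index did not match indexed array along axis 2; size of axis is 512 but size of corresponding boolean axis is 3
```

```bash
cat > m2.py <<'E'
from h import *
np.set_printoptions(suppress=True)
def comp(d,c,near):
    k,l,st,ce=cv2.connectedComponentsWithStats(mask(d,c).astype(np.uint8))
    i=1+np.argmin(np.linalg.norm(ce[1:]-np.array(near),axis=1));return l==i
def line(p):
    q=p[:,:2]-p[:,:2].mean(0);w,v=np.linalg.eigh(q.T@q);d=v[:,1];return d
if __name__=="__main__":
  for n,pts in (("top",((361,178),(363,199))),("scene",((178.6,191),))):
    d=load(n+"0");P=cloud(d);m=np.zeros(P.shape[:2],bool)
    for q in pts: m|=comp(d,"green",q)
    p=P[m];z=np.percentile(p[:,2],80);p=p[p[:,2]>z-.005]
    a=line(p);a*=np.sign(a[0]);pr=(p[:,:2]-p[:,:2].mean(0))@a
    print(n,p.mean(0),"ax deg",np.degrees(np.arctan2(a[1],a[0])),"ext",p[:,:2].mean(0)+a*pr.min(),p[:,:2].mean(0)+a*pr.max())
  P=cloud(load("top0"));P=P.reshape(-1,3)
  p=P[(P[:,2]>.020)&(P[:,2]<.06)&(P[:,0]>.38)&(P[:,0]<.64)&(abs(P[:,1]+.325)<.07)]
  for x in np.arange(.38,.64,.012):
    q=p[abs(p[:,0]-x)<.006]
    if len(q): print(x.round(3),q[:,1].min().round(3),q[:,1].max().round(3),q[:,2].min().round(3),q[:,2].max().round(3),len(q))
  p=P[(P[:,2]>.001)&(P[:,2]<.02)&(P[:,0]>.35)&(P[:,0]<.68)&(abs(P[:,1]+.325)<.08)]
  print("plate",cv2.minAreaRect((p[:,:2]*1000).astype(np.float32)),np.median(p[:,2]))
  print(cv2.minAreaRect((P[(abs(P[:,2]-.153)<.004)&(P[:,1]>-.06)&(P[:,1]<.09)&(abs(P[:,0]-.6)<.15)][:,:2]*1000).astype(np.float32)))
  o=load("wrist0")["extrinsics"];print("cam",-o[:3,:3].T@o[:3,3], -o[2,:3])
E
python3 m2.py
python3 - <<'E'
from cell import r
from scipy.spatial.transform import Rotation as R
print(R.from_rotvec(r.observe()["eef_rot"]).as_matrix().round(3))
E
```

```text
top [ 0.46325793 -0.32814747  0.04849364] ax deg -1.754105207788536 ext [ 0.40178823 -0.32626499] [ 0.5172049  -0.32979956]
scene [ 0.49023855 -0.3205255   0.06160231] ax deg 37.267551777655065 ext [ 0.44851921 -0.3522698 ] [1.39576659 0.36849192]
0.404 -0.336 -0.316 0.03 0.054 29
0.416 -0.338 -0.315 0.029 0.055 36
0.428 -0.365 -0.274 0.022 0.053 74
0.44 -0.366 -0.274 0.023 0.055 86
0.452 -0.339 -0.316 0.039 0.054 31
0.464 -0.34 -0.318 0.032 0.052 31
0.476 -0.34 -0.318 0.03 0.053 31
0.488 -0.34 -0.318 0.039 0.054 27
0.5 -0.342 -0.319 0.038 0.054 32
0.512 -0.34 -0.319 0.025 0.052 30
0.524 -0.344 -0.317 0.029 0.051 24
0.536 -0.346 -0.319 0.028 0.039 31
0.548 -0.343 -0.32 0.028 0.04 31
0.56 -0.344 -0.321 0.025 0.039 30
0.572 -0.346 -0.32 0.029 0.036 31
0.584 -0.384 -0.294 0.02 0.048 88
0.596 -0.383 -0.294 0.022 0.046 74
0.608 -0.346 -0.323 0.028 0.038 23
plate ((515.0020751953125, -324.928466796875), (329.821044921875, 159.8828582763672), 0.029254546388983727) 0.00462776110885047
((602.502685546875, 14.38037109375), (154.11819458007812, 175.68345642089844), 87.5998764038086)
cam [0.13930723 0.53666881 0.37237695] [ 0.25175977 -0.10069825 -0.96253669]
[[-0.929  0.369 -0.001]
 [ 0.369  0.929 -0.001]
 [ 0.    -0.001 -1.   ]]
```

```bash
cat > plan.py <<'E'
import sys,numpy as np
from cell import r
from scipy.spatial.transform import Rotation as R
# usage: x y z(m) toolx_az(deg) tilt(deg, fingers leaning toward azimuth 'lean') lean
def target(az,tilt=0,lean=0):
    a=np.radians(az);X=np.array([np.cos(a),np.sin(a),0]);Z=np.array([0,0,-1.]);Y=np.cross(Z,X)
    M=np.stack([X,Y,Z],1)
    l=np.radians(lean);ax=np.cross([0,0,-1.],[np.cos(l),np.sin(l),0])
    return R.from_rotvec(ax*np.radians(tilt))*R.from_matrix(M)
def rows(p,Rt):
    s=r.observe();R0=R.from_rotvec(s["eef_rot"])
    t=R0.inv().apply(np.array(p)-s["position"])*100;w=np.degrees((R0.inv()*Rt).as_rotvec())
    print("shift cm",t.round(2),"rot deg",w.round(1)," n>=",max(np.linalg.norm(t)/5,np.linalg.norm(w)/8.59).round(1))
def st():
    s=r.observe();M=R.from_rotvec(s["eef_rot"]).as_matrix()
    print("t",round(s["time_s"],2),"p",s["position"].round(4),"xaz",np.degrees(np.arctan2(M[1,0],M[0,0])).round(1),"z",M[:,2].round(3),"q",s["joint_positions"].round(2),"F",s["contact_force"].round(1),"T",s["torque"].round(2),"w",round(s["gripper_width"],4))
if __name__=="__main__":
    st();a=[float(x) for x in sys.argv[1:]]
    if a: rows(a[:3],target(*a[3:]))
E
python3 plan.py 0.597 0.137 0.26 86.4
```

```text
t 0.15 p [0.2026 0.5109 0.2307] xaz 158.4 z [-0.001 -0.001 -1.   ] q [ 0.99  0.26  1.54  0.    1.35 -0.2 ] F [-0.1 -0.  -1.2] T [-0.01  0.03  0.03] w 0.0852
shift cm [-50.45 -20.21  -2.92] rot deg [-0.1  0.  72. ]  n>= 10.9
```

```bash
python3 -m jog '[-50.4,-20.2,-3,0,0,72,-50.4,-20.2,-3,0,0,72,-50.4,-20.2,-3,0,0,72,-50.4,-20.2,-3,0,0,72,-50.4,-20.2,-3,0,0,72,-50.4,-20.2,-3,0,0,72,-50.4,-20.2,-3,0,0,72,-50.4,-20.2,-3,0,0,72]' 4.5 100; python3 plan.py 0.597 0.137 0.26 86.4
```

```text
time_s: 0.95
position: [0.4937, 0.2347, 0.2533]
eef_rot: [-2.236, -2.206, 0.0]
contact_force: [0.2, 0.9, 1.3]
gripper_width: 0.0449
t 0.95 p [0.4937 0.2347 0.2533] xaz 89.2 z [-0.  0. -1.] q [0.24 0.24 1.51 0.   1.4  0.25] F [0.2 0.9 1.3] T [0.04 0.04 0.04] w 0.0449
shift cm [-9.63 10.46 -0.67] rot deg [-0.  -0.   2.8]  n>= 2.8
```

```bash
python3 -m jog '[-9.6,10.5,-0.7,0,0,2.8,-9.6,10.5,-0.7,0,0,2.8,-9.6,10.5,-0.7,0,0,2.8,-9.6,10.5,-0.7,0,0,2.8,-9.6,10.5,-0.7,0,0,2.8]'; cat > snap.py <<'E'
import sys,cv2,numpy as np
from cell import viewer
n=sys.argv[1]
for c in sys.argv[2:]:
    d=viewer.get_image(c);np.savez(f"{c}{n}.npz",**d);cv2.imwrite(f"pics/{c}{n}.png",d["frame"])
E
python3 snap.py 1 wrist; python3 plan.py 0.597 0.137 0.26 86.4
```

```text
time_s: 1.45
position: [0.5971, 0.1388, 0.2594]
eef_rot: [-2.284, -2.155, 0.002]
contact_force: [-0.7, 0.8, 0.6]
gripper_width: 0.0453
t 1.5 p [0.5964 0.1398 0.2597] xaz 86.8 z [-0.002  0.    -1.   ] q [0.05 0.36 1.33 0.   1.46 0.1 ] F [-1.   1.1  0.3] T [-0.02  0.04 -0.01] w 0.045
shift cm [-0.27  0.08 -0.03] rot deg [-0.1 -0.   0.4]  n>= 0.1
```

View pics/wrist1.png

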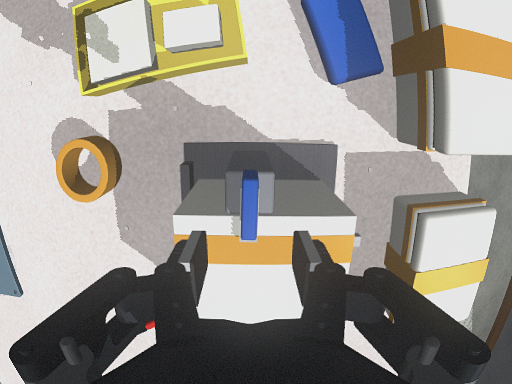

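The wrist view shows the left knob at (249,205), between the two pads (190,265) and (307,265). I now measure it from the cloud and by ray.

```bash
cat > knob.py <<'E'
import sys
from m2 import *
def knob(n,near):
    d=load("wrist"+n);P=cloud(d,True);m=mask(d,"blue")
    k,l,st,ce=cv2.connectedComponentsWithStats(m.astype(np.uint8))
    i=1+np.argmin(np.linalg.norm(ce[1:]-near,axis=1));m=l==i
    p=P[m];print("z pct",np.percentile(p[:,2],[2,50,98]).round(4),"n",len(p),ce[i])
    # top by ray on plane: contour points whose depth says top
    tp=m&(P[...,2]>.1925)
    c=max(cv2.findContours(tp.astype(np.uint8),cv2.RETR_EXTERNAL,cv2.CHAIN_APPROX_NONE)[0],key=len)[:,0]
    q=np.array([onz(d,u,v,.197,True)[:2] for u,v in c])
    (c0,s0,a0)=cv2.minAreaRect((q*1000).astype(np.float32));print("rect mm",np.round(c0,1),np.round(s0,1),round(a0,1))
    q=p[p[:,2]>.193];a=line(q);a*=np.sign(a[1]);print("dir az",np.degrees(np.arctan2(a[1],a[0])).round(1),"mean",q.mean(0).round(4))
    return d,c
if __name__=="__main__":
    knob(sys.argv[1],np.array([float(sys.argv[2]),float(sys.argv[3])]))
E
python3 knob.py 1 249 205
python3 - <<'E'
from h import *
d=load("wrist1");cv2.imwrite("pics/w1c.png",cv2.resize(d["frame"][140:340,160:360],None,fx=3,fy=3,interpolation=cv2.INTER_CUBIC))
E
```

```text
z pct [0.1946 0.196  0.1973] n 794 [249.47607053 206.04156171]
rect mm [597.4 137.6] [46.2 10.8] 86.2
dir az 86.1 mean [0.5976 0.1403 0.1965]
```

View pics/w1c.png

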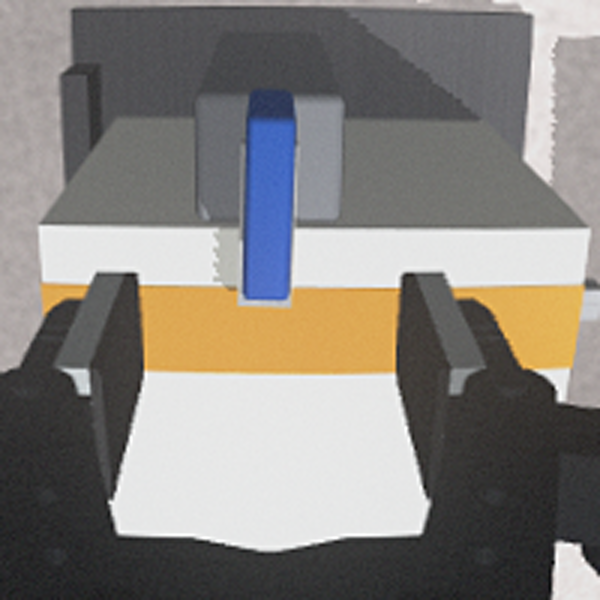

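```bash
python3 plan.py 0.5975 0.1376 0.163 86.2
```

```text
t 1.5 p [0.5964 0.1398 0.2597] xaz 86.8 z [-0.002  0.    -1.   ] q [0.05 0.36 1.33 0.   1.46 0.1 ] F [-1.   1.1  0.3] T [-0.02  0.04 -0.01] w 0.045
shift cm [-0.21  0.14  9.67] rot deg [-0.1 -0.   0.6]  n>= 1.9
```

```bash
python3 -m jog '[-0.2,0.1,5,0,0,0.6,-0.2,0.1,8,0,0,0.6,-0.2,0.1,8,0,0,0.6,-0.2,0.1,8,0,0,0.6]';python3 plan.py 0.5975 0.1376 0.163 86.2;python3 plan.py 0.5975 0.1376 0.163 86.2
```

```text
time_s: 1.9
position: [0.5971, 0.1388, 0.181]
eef_rot: [-2.292, -2.148, 0.0]
contact_force: [0.5, 0.1, 0.9]
gripper_width: 0.0447
t 1.9 p [0.5971 0.1388 0.181 ] xaz 86.3 z [-0.001  0.    -1.   ] q [0.05 0.41 1.45 0.   1.29 0.11] F [0.5 0.1 0.9] T [ 0.02 -0.02 -0.01] w 0.0447
shift cm [-0.12  0.05  1.8 ] rot deg [-0.  -0.   0.1]  n>= 0.4
t 1.9 p [0.5971 0.1388 0.181 ] xaz 86.3 z [-0.001  0.    -1.   ] q [0.05 0.41 1.45 0.   1.29 0.11] F [0.5 0.1 0.9] T [ 0.02 -0.02 -0.01] w 0.0447
shift cm [-0.12  0.05  1.8 ] rot deg [-0.  -0.   0.1]  n>= 0.4
```

Descend, close, and hold.

```bash
python3 -m jog '[-0.1,0,1.8,0,0,0,-0.1,0,1.8,0,0,0,-0.1,0,1.8,0,0,0]'; python3 -m jog '[0,0,0,0,0,0,0,0,0,0,0,0,0,0,0,0,0,0,0,0,0,0,0,0,0,0,0,0,0,0]' 0 60;python3 plan.py 0.5975 0.1376 0.163 86.2
```

```text
time_s: 2.2
position: [0.5984, 0.1371, 0.1644]
eef_rot: [2.292, 2.146, 0.003]
contact_force: [1.0, -0.6, 0.4]
gripper_width: 0.0452
time_s: 2.7
position: [0.5968, 0.1368, 0.1638]
eef_rot: [-2.293, -2.146, 0.001]
contact_force: [-5.9, -0.2, 6.8]
gripper_width: 0.0113
t 2.7 p [0.5968 0.1368 0.1638] xaz 86.2 z [-0.001  0.    -1.   ] q [0.04 0.42 1.47 0.   1.25 0.11] F [-5.9 -0.2  6.8] T [-0.01  1.01 -0.01] w 0.0113
shift cm [0.09 0.07 0.08] rot deg [-0.1 -0.   0. ]  n>= 0.0
```

```bash
python3 -m jog '[0,0,0,0,0,8.5,0,0,0,0,0,17,0,0,0,0,0,25.5,0,0,0,0,0,34,0,0,0,0,0,42.5,0,0,0,0,0,51,0,0,0,0,0,59.5,0,0,0,0,0,68]';python3 plan.py;  python3 -m jog '[0,0,0,0,0,3,0,0,0,0,0,6,0,0,0,0,0,8,0,0,0,0,0,8]';python3 plan.py
```

```text
time_s: 3.5
position: [0.5973, 0.1363, 0.1638]
eef_rot: [3.103, 0.488, -0.001]
contact_force: [-4.5, -1.4, 6.9]
gripper_width: 0.0114
t 3.5 p [0.5973 0.1363 0.1638] xaz 17.9 z [-0.    -0.001 -1.   ] q [ 0.04  0.42  1.47 -0.    1.25  1.3 ] F [-4.5 -1.4  6.9] T [-0.31  0.71  0.11] w 0.0114
time_s: 3.9
position: [0.5973, 0.1362, 0.1638]
eef_rot: [3.129, 0.278, -0.001]
contact_force: [-3.8, -1.7, 7.0]
gripper_width: 0.0108
t 3.9 p [0.5973 0.1362 0.1638] xaz 10.1 z [-0.    -0.001 -1.   ] q [ 0.04  0.42  1.47 -0.    1.25  1.44] F [-3.8 -1.7  7. ] T [-0.32  0.71 -0.02] w 0.0108
```

```bash
python3 -m jog '[0,0,0,0,0,2,0,0,0,0,0,4,0,0,0,0,0,4]';python3 plan.py;  python3 -m jog '[0,0,0,0,0,2,0,0,0,0,0,2]';python3 plan.py;  python3 -m jog '[0,0,0,0,0,2,0,0,0,0,0,2]';python3 plan.py
```

```text
time_s: 4.2
position: [0.5973, 0.1362, 0.1638]
eef_rot: [3.136, 0.168, -0.001]
contact_force: [-4.0, -1.7, 6.8]
gripper_width: 0.0111
t 4.2 p [0.5973 0.1362 0.1638] xaz 6.1 z [-0.    -0.001 -1.   ] q [ 0.04  0.42  1.47 -0.    1.25  1.51] F [-4.  -1.7  6.8] T [-0.3   0.71 -0.02] w 0.0111
time_s: 4.4
position: [0.5972, 0.1362, 0.1638]
eef_rot: [3.138, 0.116, -0.0]
contact_force: [-4.5, -2.2, 5.9]
gripper_width: 0.0111
t 4.4 p [0.5972 0.1362 0.1638] xaz 4.2 z [-0.    -0.001 -1.   ] q [ 0.04  0.42  1.47 -0.    1.25  1.54] F [-4.5 -2.2  5.9] T [-0.31  0.79  0.79] w 0.0111
time_s: 4.6
position: [0.5972, 0.1362, 0.1639]
eef_rot: [3.139, 0.064, -0.0]
contact_force: [-3.7, -3.0, 7.5]
gripper_width: 0.011
t 4.6 p [0.5972 0.1362 0.1639] xaz 2.3 z [-0.    -0.002 -1.   ] q [ 0.04  0.42  1.47 -0.    1.25  1.57] F [-3.7 -3.   7.5] T [-0.32  0.78  1.44] w 0.011
```

```bash
python3 -m jog '[0,0,0,0,0,-1.5,0,0,0,0,0,-1.5]'; python3 -m jog '[0,0,0,0,0,-1.5,0,0,0,0,0,-1.5,0,0,0,0,0,-1.5,0,0,-4,0,0,-1.5,0,0,-9,0,0,-1.5,0,0,-10,0,0,-1.5]' 4.5; python3 plan.py 0.581 -0.102 0.26 76
```

```text
time_s: 4.8
position: [0.5972, 0.1362, 0.1638]
eef_rot: [3.138, 0.106, -0.001]
contact_force: [-4.5, -1.0, 7.4]
gripper_width: 0.0114
time_s: 5.4
position: [0.6006, 0.1368, 0.2688]
eef_rot: [-3.138, -0.142, -0.016]
contact_force: [0.2, -0.2, 0.4]
gripper_width: 0.0448
t 5.4 p [0.6006 0.1368 0.2688] xaz 5.2 z [ 0.01   0.001 -1.   ] q [0.04 0.35 1.31 0.   1.47 1.52] F [ 0.2 -0.2  0.4] T [ 0.04 -0.07  0.01] w 0.0448
shift cm [-4.11 23.61  0.85] rot deg [  0.4  -0.5 -70.8]  n>= 8.2
```

```bash
python3 -m jog '[-4.1,23.6,0,0,0,-70.8,-4.1,23.6,0,0,0,-70.8,-4.1,23.6,0,0,0,-70.8,-4.1,23.6,0,0,0,-70.8,-4.1,23.6,0,0,0,-70.8,-4.1,23.6,0,0,0,-70.8,-4.1,23.6,0,0,0,-70.8,-4.1,23.6,0,0,0,-70.8]';python3 -m jog '[0,0,0,0,0,-2,0,0,0,0,0,-2,0,0,0,0,0,-2]'; python3 snap.py 2 wrist; python3 plan.py 0.581 -0.102 0.26 76;python3 knob.py 2 249 205
```

```text
time_s: 6.2
position: [0.5781, -0.1032, 0.2618]
eef_rot: [-2.551, -1.833, 0.0]
contact_force: [-0.6, -0.2, 0.8]
gripper_width: 0.045
time_s: 6.5
position: [0.5783, -0.1021, 0.2621]
eef_rot: [-2.524, -1.871, 0.0]
contact_force: [0.2, -0.4, 0.3]
gripper_width: 0.0448
t 6.55 p [ 0.5783 -0.1021  0.2621] xaz 73.1 z [-0.  0. -1.] q [-0.36  0.31  1.39  0.    1.44 -0.07] F [-0.3  0.1  0.2] T [ 0.02  0.   -0.06] w 0.045
shift cm [0.09 0.26 0.21] rot deg [-0.  -0.  -2.9]  n>= 0.3
z pct [0.1959 0.1959 0.1959] n 1 [251. 210.]
rect mm [ 579.2 -104.4] [0. 0.] 0.0
dir az 90.0 mean [ 0.5791 -0.1048  0.1959]
```

View pics/wrist2.png

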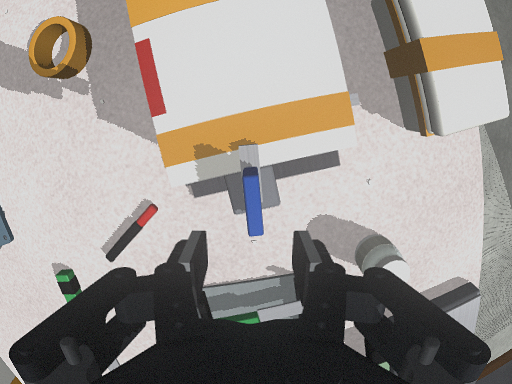

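```bash
sed -i 's/    k,l,st,ce=cv2.connectedComponentsWithStats(m.astype(np.uint8))/    m=cv2.morphologyEx(m.astype(np.uint8),cv2.MORPH_OPEN,np.ones((3,3)));k,l,st,ce=cv2.connectedComponentsWithStats(m)/' knob.py; python3 knob.py 2 254 203
python3 - <<'E'
from h import *
d=load("wrist2")
# lid top corners by eye: left-strip front corner etc; fit lid right edge & front edge from white/orange mask on cloud
P=cloud(d,True);m=(abs(P[...,2]-.153)<.004)&(P[...,0]>.4)&(P[...,0]<.75)
c=max(cv2.findContours(m.astype(np.uint8),cv2.RETR_EXTERNAL,cv2.CHAIN_APPROX_NONE)[0],key=len)[:,0]
q=np.array([np.r_[onz(d,u,v,.153,True)[:2],u,v] for u,v in c]);
ap=cv2.approxPolyDP(c.reshape(-1,1,2),6,True)[:,0]
for u,v in ap: print(u,v,onz(d,u,v,.153,True).round(4))
E
```

```text
z pct [0.1945 0.1958 0.1971] n 42 [256.04761905 199.16666667]
rect mm [584.7 -97.7] [5.3 5.1] 73.2
dir az 119.6 mean [ 0.5851 -0.0979  0.1959]
126 0 [0.5247 0.101  0.153 ]
172 187 [ 0.5138 -0.078   0.153 ]
225 174 [ 0.563 -0.081  0.153]
231 188 [ 0.5642 -0.0945  0.153 ]
238 185 [ 0.5709 -0.0937  0.153 ]
231 200 [ 0.5608 -0.1049  0.153 ]
241 211 [ 0.5662 -0.1173  0.153 ]
243 196 [ 0.5721 -0.1045  0.153 ]
232 198 [ 0.5622 -0.1034  0.153 ]
243 194 [ 0.5726 -0.1027  0.153 ]
241 176 [ 0.5757 -0.0868  0.153 ]
233 181 [ 0.5678 -0.089   0.153 ]
228 174 [ 0.5655 -0.0818  0.153 ]
240 171 [ 0.5762 -0.0823  0.153 ]
238 145 [ 0.5813 -0.0603  0.153 ]
257 143 [ 0.5972 -0.0634  0.153 ]
262 167 [ 0.5953 -0.0845  0.153 ]
357 145 [ 0.682 -0.089  0.153]
325 0 [0.6911 0.0431 0.153 ]
```

```bash
python3 - <<'E'
from h import *
d=load("wrist2");h=cv2.cvtColor(d["frame"],cv2.COLOR_BGR2HSV)
for v in (175,190,205,220,232): print(v,[tuple(int(a) for a in h[v,u]) for u in range(244,266,3)])
E
sed -i 's/(S>150)&(V>50),"green"/(S>120)\&(V>40),"green"/' h.py; python3 knob.py 2 254 203
```

```text
175 [(114, 75, 85), (115, 93, 96), (114, 106, 101), (115, 110, 111), (115, 120, 117), (100, 4, 177), (107, 12, 143), (114, 9, 141)]
190 [(114, 133, 125), (112, 149, 175), (111, 151, 176), (112, 149, 176), (112, 152, 178), (112, 133, 150), (107, 13, 138), (112, 19, 145)]
205 [(135, 10, 107), (112, 152, 169), (111, 150, 178), (112, 151, 177), (112, 152, 180), (112, 151, 176), (120, 9, 145), (116, 12, 143)]
220 [(0, 7, 217), (113, 131, 113), (112, 147, 177), (112, 146, 176), (112, 152, 180), (113, 146, 178), (113, 69, 152), (8, 13, 214)]
232 [(12, 6, 217), (12, 15, 216), (111, 149, 180), (112, 146, 180), (112, 147, 180), (112, 147, 180), (112, 152, 168), (8, 9, 218)]
z pct [0.1947 0.196  0.1974] n 897 [252.80602007 205.03901895]
rect mm [ 581.4 -102.2] [46.2 11.1] 78.6
dir az 78.1 mean [ 0.5815 -0.1014  0.1969]
```

```bash
python3 plan.py 0.5814 -0.1020 0.163 78.4
```

```text
t 6.55 p [ 0.5783 -0.1021  0.2621] xaz 73.1 z [-0.  0. -1.] q [-0.36  0.31  1.39  0.    1.44 -0.07] F [-0.3  0.1  0.2] T [ 0.02  0.   -0.06] w 0.045
shift cm [0.1  0.3  9.91] rot deg [-0.  -0.  -5.3]  n>= 2.0
```

```bash
python3 -m jog '[0.1,0.3,4,0,0,-5.3,0.1,0.3,8,0,0,-5.3,0.1,0.3,8,0,0,-5.3,0.1,0.3,8,0,0,-5.3]';python3 plan.py 0.5814 -0.1020 0.163 78.4
```

```text
time_s: 6.95
position: [0.5813, -0.102, 0.1825]
eef_rot: [-2.433, -1.986, 0.001]
contact_force: [0.6, -0.3, 1.0]
gripper_width: 0.0453
t 6.95 p [ 0.5813 -0.102   0.1825] xaz 78.4 z [-0.001  0.001 -1.   ] q [-0.36  0.37  1.51 -0.    1.27 -0.16] F [ 0.6 -0.3  1. ] T [ 0.01 -0.   -0.02] w 0.0453
shift cm [-0.    0.01  1.95] rot deg [-0.1 -0.   0. ]  n>= 0.4
```

```bash
python3 -m jog '[0,0,1.9,0,0,0,0,0,1.9,0,0,0]'; python3 -m jog '[0,0,0,0,0,0,0,0,0,0,0,0,0,0,0,0,0,0,0,0,0,0,0,0,0,0,0,0,0,0]' 0 60;python3 plan.py;python3 -m jog '[0,0,0,0,0,8.5,0,0,0,0,0,17,0,0,0,0,0,25.5,0,0,0,0,0,34,0,0,0,0,0,42.5,0,0,0,0,0,51,0,0,0,0,0,59.5,0,0,0,0,0,67]';python3 plan.py
```

```text
time_s: 7.15
position: [0.5818, -0.1021, 0.1642]
eef_rot: [2.433, 1.986, 0.0]
contact_force: [-0.6, 0.3, 0.0]
gripper_width: 0.045
time_s: 7.65
position: [0.5809, -0.1021, 0.1655]
eef_rot: [2.433, 1.987, -0.001]
contact_force: [-6.0, 0.7, 7.1]
gripper_width: 0.0112
t 7.65 p [ 0.5809 -0.1021  0.1655] xaz 78.5 z [-0.    -0.001 -1.   ] q [-0.36  0.38  1.53 -0.    1.23 -0.16] F [-6.   0.7  7.1] T [0.11 0.89 0.08] w 0.0112
time_s: 8.45
position: [0.5819, -0.1031, 0.1655]
eef_rot: [3.124, 0.305, 0.002]
contact_force: [-3.1, -1.9, 5.7]
gripper_width: 0.0109
t 8.45 p [ 0.5819 -0.1031  0.1655] xaz 11.1 z [ 0.002 -0.002 -1.   ] q [-0.36  0.38  1.53 -0.    1.23  1.01] F [-3.1 -1.9  5.7] T [-0.48  0.44  0.01] w 0.0109
```

```bash
python3 -m jog '[0,0,0,0,0,3,0,0,0,0,0,3]';python3 plan.py;  python3 -m jog '[0,0,0,0,0,2,0,0,0,0,0,2]';python3 plan.py;  python3 -m jog '[0,0,0,0,0,2,0,0,0,0,0,2]';python3 plan.py
```

```text
time_s: 8.65
position: [0.5819, -0.1032, 0.1655]
eef_rot: [3.131, 0.23, 0.003]
contact_force: [-2.4, -2.1, 6.3]
gripper_width: 0.0111
t 8.65 p [ 0.5819 -0.1032  0.1655] xaz 8.4 z [ 0.002 -0.002 -1.   ] q [-0.36  0.38  1.53 -0.    1.23  1.06] F [-2.4 -2.1  6.3] T [-0.41  0.6  -0.02] w 0.0111
time_s: 8.85
position: [0.5819, -0.1032, 0.1655]
eef_rot: [3.134, 0.177, 0.003]
contact_force: [-3.1, -1.2, 5.9]
gripper_width: 0.0113
t 8.85 p [ 0.5819 -0.1032  0.1655] xaz 6.5 z [ 0.002 -0.002 -1.   ] q [-0.36  0.38  1.53 -0.    1.23  1.1 ] F [-3.1 -1.2  5.9] T [-0.48  0.6  -0.09] w 0.0113
time_s: 9.05
position: [0.5819, -0.1032, 0.1655]
eef_rot: [3.136, 0.124, 0.003]
contact_force: [-3.1, -2.2, 6.8]
gripper_width: 0.0112
t 9.05 p [ 0.5819 -0.1032  0.1655] xaz 4.5 z [ 0.002 -0.003 -1.   ] q [-0.36  0.38  1.53 -0.    1.23  1.13] F [-3.1 -2.2  6.8] T [-0.48  0.55  0.59] w 0.0112
```

```bash
python3 -m jog '[0,0,0,0,0,2,0,0,0,0,0,0.5]'; python3 -m jog '[0,0,0,0,0,0,0,0,0,0,0,0,0,0,0,0,0,0,0,0,-4,0,0,0,0,0,-8,0,0,0,0,0,-8,0,0,0]' 5.5; python3 plan.py 0.49 -0.329 0.22 178
```

```text
time_s: 9.25
position: [0.5819, -0.1032, 0.1655]
eef_rot: [3.136, 0.113, 0.003]
contact_force: [-2.5, -2.5, 5.9]
gripper_width: 0.0116
time_s: 9.85
position: [0.5845, -0.1029, 0.2496]
eef_rot: [3.136, 0.109, 0.016]
contact_force: [0.4, 0.1, -0.1]
gripper_width: 0.0549
t 9.85 p [ 0.5845 -0.1029  0.2496] xaz 4.0 z [ 0.01  -0.004 -1.   ] q [-0.36  0.32  1.41  0.    1.4   1.14] F [ 0.4  0.1 -0.1] T [-0.03  0.03 -0.01] w 0.0549
shift cm [-11.02  21.88   2.95] rot deg [   0.9    0.3 -174. ]  n>= 20.3
```

```bash
python3 -m jog '[-2,3,0,0,0,-8.5,-4,7,1,0,0,-17,-6,12,2,0,0,-25.5,-8,16,3,0,0,-34,-11,20,3,0,0,-42.5,-11,21.9,3,0,0,-51,-11,21.9,3,0,0,-59.5,-11,21.9,3,0,0,-68]';python3 -m jog '[0,0,0,0,0,-8.5,0,0,0,0,0,-17,0,0,0,0,0,-25.5,0,0,0,0,0,-34,0,0,0,0,0,-42.5,0,0,0,0,0,-51,0,0,0,0,0,-59.5,0,0,0,0,0,-68]'; python3 plan.py 0.49 -0.329 0.22 178
```

```text
time_s: 10.65
position: [0.4862, -0.3293, 0.2124]
eef_rot: [-2.56, -1.818, -0.0]
contact_force: [0.0, 0.3, -0.7]
gripper_width: 0.0549
time_s: 11.45
position: [0.4869, -0.3279, 0.2126]
eef_rot: [-1.102, -2.941, -0.001]
contact_force: [0.6, -0.2, -0.1]
gripper_width: 0.0549
t 11.45 p [ 0.4869 -0.3279  0.2126] xaz 138.9 z [-0.     0.001 -1.   ] q [-0.78  0.34  1.47  0.    1.33 -1.64] F [ 0.6 -0.2 -0.1] T [ 0.04 -0.02 -0.03] w 0.0549
shift cm [-0.31  0.12 -0.74] rot deg [  0.   -0.  -39.1]  n>= 4.6
```

```bash
python3 -m jog '[-0.3,0.1,-0.7,0,0,-8.5,-0.3,0.1,-0.7,0,0,-17,-0.3,0.1,-0.7,0,0,-25.5,-0.3,0.1,-0.7,0,0,-34,-0.3,0.1,-0.7,0,0,-39.1,-0.3,0.1,-0.7,0,0,-39.1]'; python3 snap.py 3 wrist top scene; python3 plan.py 0.49 -0.329 0.22 178
```

```text
time_s: 12.05
position: [0.4898, -0.3291, 0.2197]
eef_rot: [-0.063, -3.14, -0.001]
contact_force: [0.5, -0.9, -0.7]
gripper_width: 0.0547
t 12.2 p [ 0.4898 -0.3293  0.22  ] xaz 177.5 z [-0.  0. -1.] q [-0.78  0.34  1.45  0.    1.35 -2.31] F [-0.4  0.4 -1.2] T [-0.01  0.06 -0.05] w 0.055
shift cm [-0.02  0.03  0.  ] rot deg [ 0.  -0.  -0.5]  n>= 0.1
```

View pics/wrist3.png

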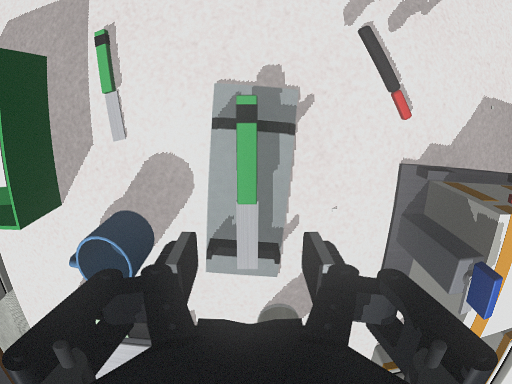

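View pics/top3.png

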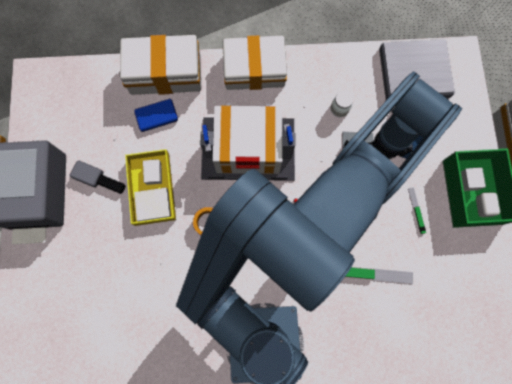

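Top view: both knobs, (206,133) and (290,133), now lie along the box's x, so they are released. Wrist view: the bar's green handle runs from (247,97) to (247,204) and its tip is at (247,268). I now measure it.

```bash
cat > bar.py <<'E'
import sys
from m2 import *
n=sys.argv[1];u0,v0=float(sys.argv[2]),float(sys.argv[3])
d=load("wrist"+n);P=cloud(d,True);h=cv2.cvtColor(d["frame"],cv2.COLOR_BGR2HSV)
m=cv2.morphologyEx(((h[...,0]>45)&(h[...,0]<80)&(h[...,1]>100)&(h[...,2]>40)).astype(np.uint8),cv2.MORPH_OPEN,np.ones((3,3)))
k,l,st,ce=cv2.connectedComponentsWithStats(m);i=1+np.argmin(np.linalg.norm(ce[1:]-[u0,v0],axis=1))
p=P[l==i];zt=np.median(p[:,2]);print("top z",zt.round(4))
# handle+blade footprint, height band by component around axis
B=(P[...,2]>.026)&(P[...,2]<.056);a=line(p);a*=np.sign(a[0]);az=np.degrees(np.arctan2(a[1],a[0]))
c=p[:,:2].mean(0);nrm=np.array([-a[1],a[0]]);al=(P[...,:2]-c)@a;ac=(P[...,:2]-c)@nrm
g=B&(abs(ac)<.02)&(abs(al)<.25);pa=al[g];print("bar along ext",pa.min().round(4),pa.max().round(4),"len",np.ptp(pa).round(4))
hh=g&(P[...,2]>.043);print("handle ext",al[hh].min().round(4),al[hh].max().round(4),"width",ac[hh].min().round(4),ac[hh].max().round(4))
print("az",az.round(2),"rear",(c+a*al[hh].min()).round(4),"front",(c+a*al[hh].max()).round(4),"tip",(c+a*pa.max()).round(4))
bl=g&(al>al[hh].max()+.01);print("blade z",np.median(P[...,2][bl]).round(4),"ac",ac[bl].min().round(4),ac[bl].max().round(4))
mid=(al[hh].min()+al[hh].max())/2;print("bar_grip",(c+a*mid+nrm*(ac[hh].min()+ac[hh].max())/2).round(4))
E
python3 bar.py 3 247 160
python3 - <<'E'
from h import *
d=load("wrist3");s=load("scene0");t=load("top0")
for nm,(u,v),z in (("rear",(247,96),.048),("front",(247,204),.048),("tip",(247,269),.0335)): print(nm,onz(d,u,v,z,True).round(4), "in scene0",proj(s,onz(d,u,v,z,True)).round(1),"top0",proj(t,onz(d,u,v,z,True)).round(1))
for im,nm,a in ((s["frame"],"b1",(140,240,140,230)),(t["frame"],"b2",(120,220,330,400))):
    cv2.imwrite(f"pics/{nm}.png",cv2.resize(im[a[0]:a[1],a[2]:a[3]],None,fx=6,fy=6,interpolation=cv2.INTER_CUBIC))
E
```

```text
top z 0.0471
bar along ext -0.0726 0.2298 len 0.3025
handle ext -0.0726 0.0457 width -0.0113 0.011
az -2.44 rear [ 0.4042 -0.328 ] front [ 0.5224 -0.333 ] tip [ 0.7064 -0.3408]
blade z 0.0326 ac -0.0197 0.0192
bar_grip [ 0.4633 -0.3306]
rear [ 0.4054 -0.3275  0.048 ] in scene0 [186.8 179.8] top0 [363.3 198.9]
front [ 0.5225 -0.3325  0.048 ] in scene0 [172.3 197.9] top0 [360.7 162.1]
tip [ 0.6138 -0.3365  0.0335] in scene0 [160.7 215.7] top0 [357.8 135.8]
```

View pics/b1.png

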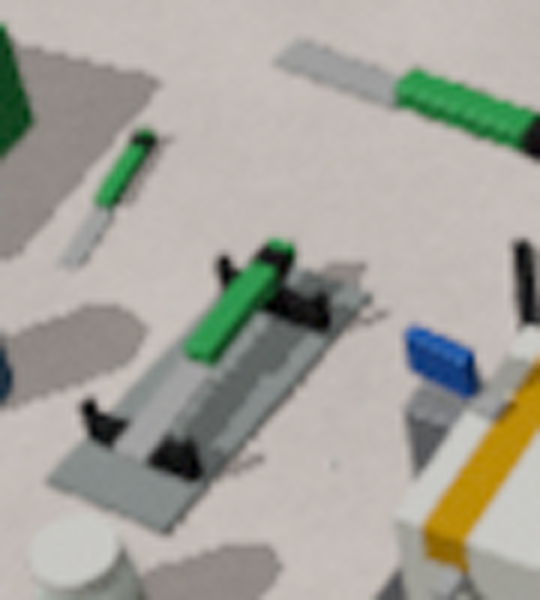

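```bash
python3 plan.py 0.4885 -0.3317 0.06 177.6
```

```text
t 12.2 p [ 0.4898 -0.3293  0.22  ] xaz 177.5 z [-0.  0. -1.] q [-0.78  0.34  1.45  0.    1.35 -2.31] F [-0.4  0.4 -1.2] T [-0.01  0.06 -0.05] w 0.055
shift cm [ 0.11 -0.26 16.  ] rot deg [ 0.  -0.  -0.1]  n>= 3.2
```

```bash
python3 -m jog '[0.1,-0.2,4,0,0,0,0.1,-0.2,9,0,0,0,0.1,-0.2,13,0,0,0,0.1,-0.2,16,0,0,0,0.1,-0.2,16,0,0,0]'; python3 plan.py 0.4885 -0.3317 0.0205 177.6
```

```text
time_s: 12.7
position: [0.4861, -0.3287, 0.0558]
eef_rot: [-0.066, -3.134, -0.01]
contact_force: [0.5, -0.1, -0.9]
gripper_width: 0.0548
t 12.7 p [ 0.4861 -0.3287  0.0558] xaz 177.6 z [-0.007  0.007 -1.   ] q [-0.78  0.5   1.65  0.    1.01 -2.31] F [ 0.5 -0.1 -0.9] T [ 0.01 -0.04  0.03] w 0.0548
shift cm [-0.28 -0.31  3.52] rot deg [ 0.4 -0.4 -0. ]  n>= 0.7
```

```bash
python3 -m jog '[-0.1,-0.2,1.5,0.2,-0.2,0,-0.1,-0.2,1.5,0.2,-0.2,0]'; python3 plan.py 0.4885 -0.3317 0.0205 177.6
```

```text
time_s: 12.9
position: [0.4896, -0.3334, 0.0455]
eef_rot: [0.065, 3.138, -0.005]
contact_force: [0.1, 1.0, -0.4]
gripper_width: 0.0549
t 12.9 p [ 0.4896 -0.3334  0.0455] xaz 177.6 z [ 0.003 -0.003 -1.   ] q [-0.79  0.51  1.65 -0.    0.97 -2.31] F [ 0.1  1.  -0.4] T [ 0.01  0.04 -0.05] w 0.0549
shift cm [0.13 0.18 2.5 ] rot deg [-0.2  0.2  0. ]  n>= 0.5
```

```bash
python3 -m jog '[0.1,0.1,2.4,-0.2,0.2,0,0.1,0.1,2.4,-0.2,0.2,0,0.1,0.1,2.4,-0.2,0.2,0]'; python3 plan.py 0.4885 -0.3317 0.0205 177.6
```

```text
time_s: 13.2
position: [0.4892, -0.3327, 0.0227]
eef_rot: [0.064, 3.14, -0.001]
contact_force: [0.0, -0.5, -0.5]
gripper_width: 0.055
t 13.2 p [ 0.4892 -0.3327  0.0227] xaz 177.7 z [ 0.001 -0.001 -1.   ] q [-0.79  0.54  1.67  0.    0.93 -2.32] F [ 0.  -0.5 -0.5] T [-0.02 -0.04 -0.05] w 0.055
shift cm [0.07 0.1  0.22] rot deg [-0.   0.   0.1]  n>= 0.1
```

```bash
python3 -m jog '[0,0.1,0.1,0,0,0,0,0.1,0.1,0,0,0]'; python3 plan.py; python3 -m jog '[0,0,0,0,0,0,0,0,0,0,0,0,0,0,0,0,0,0,0,0,0,0,0,0,0,0,0,0,0,0]' 0 110; python3 plan.py
```

```text
time_s: 13.4
position: [0.4894, -0.3318, 0.0217]
eef_rot: [0.064, 3.14, -0.002]
contact_force: [0.4, -0.4, 0.0]
gripper_width: 0.0552
t 13.4 p [ 0.4894 -0.3318  0.0217] xaz 177.7 z [ 0.001 -0.001 -1.   ] q [-0.78  0.54  1.67  0.    0.93 -2.31] F [ 0.4 -0.4  0. ] T [ 0.    0.01 -0.04] w 0.0552
time_s: 13.9
position: [0.4891, -0.3316, 0.0211]
eef_rot: [0.064, 3.14, -0.001]
contact_force: [-1.0, 1.5, 5.6]
gripper_width: 0.0201
t 13.9 p [ 0.4891 -0.3316  0.0211] xaz 177.7 z [ 0.001 -0.001 -1.   ] q [-0.78  0.54  1.67  0.    0.93 -2.31] F [-1.   1.5  5.6] T [ 0.13  0.16 -0.01] w 0.0201
```

```bash
python3 -m jog '[0,0,-2,0,0,0,0,0,-5,0,0,0,0,0,-9,0,0,0,0,0,-12,0,0,0,0,0,-14,0,0,0,0,0,-14,0,0,0]'; python3 plan.py 0.366 0.0315 0.16 176.4; python3 snap.py 4 scene
```

```text
time_s: 14.5
position: [0.4902, -0.3328, 0.1635]
eef_rot: [0.064, 3.136, -0.007]
contact_force: [-0.3, 0.2, -1.9]
gripper_width: 0.02
t 14.5 p [ 0.4902 -0.3328  0.1635] xaz 177.7 z [ 0.004 -0.004 -1.   ] q [-0.78  0.38  1.53  0.    1.22 -2.31] F [-0.3  0.2 -1.9] T [0.02 0.02 0.03] w 0.02
shift cm [13.89 35.89  0.13] rot deg [-0.2  0.3  1.3]  n>= 7.7
```

View pics/scene4.png

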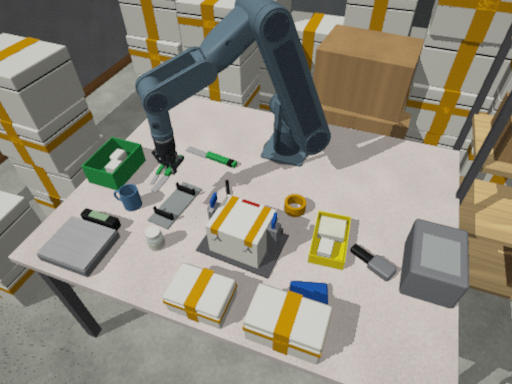

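The scene picture shows the bar held in the gripper at (165,165), and the rest at (178,203) is empty. I move to the pre-insert pose.

```bash
python3 -m jog '[13.9,5,0.1,0,0.3,1.3,13.9,10,0.1,0,0.3,1.3,13.9,14,0.1,0,0.3,1.3,13.9,19,0.1,0,0.3,1.3,13.9,24,0.1,0,0.3,1.3,13.9,29,0.1,0,0.3,1.3,13.9,33,0.1,0,0.3,1.3,13.9,35.9,0.1,0,0.3,1.3]'; python3 -m jog '[0,0,0,0,0,0,0,0,0,0,0,0,0,0,0,0,0,0]';python3 plan.py 0.366 0.0315 0.107 176.4
```

```text
time_s: 15.35
position: [0.3624, 0.0162, 0.1578]
eef_rot: [-0.101, -3.132, -0.001]
contact_force: [0.9, 0.0, -1.0]
gripper_width: 0.0203
time_s: 15.65
position: [0.3638, 0.0136, 0.1585]
eef_rot: [-0.1, -3.133, -0.0]
contact_force: [0.1, -0.8, -0.8]
gripper_width: 0.0199
t 15.65 p [0.3638 0.0136 0.1585] xaz 176.4 z [-0.007  0.    -1.   ] q [-0.27 -0.01  2.04 -0.    1.12 -1.78] F [ 0.1 -0.8 -0.8] T [ 0.01 -0.03  0.05] w 0.0199
shift cm [-0.14  1.8   5.15] rot deg [-0.  -0.4 -0. ]  n>= 1.1
```

```bash
python3 -m jog '[0,1.8,3,0,-0.4,0,0,1.8,5.1,0,-0.4,0,0,1.8,5.1,0,-0.4,0,0,1.8,5.1,0,-0.4,0]';python3 -m jog '[0,0,0,0,0,0,0,0,0,0,0,0]';python3 plan.py 0.366 0.0315 0.107 176.4; python3 snap.py 5 wrist top scene
```

```text
time_s: 16.05
position: [0.3651, 0.0308, 0.1083]
eef_rot: [0.104, 3.14, -0.0]
contact_force: [0.4, 0.3, -1.1]
gripper_width: 0.0202
time_s: 16.25
position: [0.3661, 0.0313, 0.1093]
eef_rot: [0.102, 3.136, -0.001]
contact_force: [0.3, 0.2, -1.1]
gripper_width: 0.0202
t 16.25 p [0.3661 0.0313 0.1093] xaz 176.3 z [ 0.004 -0.001 -1.   ] q [-0.22  0.06  2.11  0.    0.96 -1.73] F [ 0.3  0.2 -1.1] T [0.09 0.02 0.04] w 0.0202
shift cm [0.01 0.02 0.23] rot deg [-0.   0.2 -0.1]  n>= 0.0
```

View pics/wrist5.png

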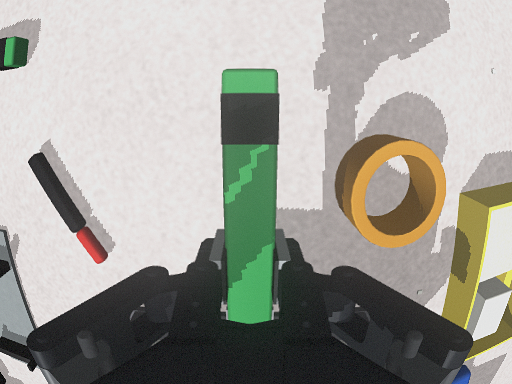

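```bash
python3 - <<'E'
from h import *
d=load("wrist5");P=cloud(d,True)
h=cv2.cvtColor(d["frame"],cv2.COLOR_BGR2HSV);m=(h[...,0]>45)&(h[...,0]<80)&(h[...,1]>100)
m[:, :200]=0;m[:,300:]=0
p=P[m];p=p[p[:,2]>.12]
A=np.c_[p[:,0],p[:,1],np.ones(len(p))];c=np.linalg.lstsq(A,p[:,2],rcond=None)[0];print("slope x,y",c[:2].round(4),"z at grasp",(c@[.366,.031,1]).round(4),np.percentile(p[:,2],[5,95]))
q=p[:,:2]-p[:,:2].mean(0);w,v=np.linalg.eigh(q.T@q);print("az",np.degrees(np.arctan(v[1,1]/v[0,1])),p[:,0].min(),p[:,0].max(),p.mean(0))
for n,a in (("top",(100,220,180,320)),("scene",(150,250,190,320))):
    f=load(n+"5")["frame"][a[0]:a[1],a[2]:a[3]];cv2.imwrite(f"pics/{n}5c.png",cv2.resize(f,None,fx=5,fy=5,interpolation=cv2.INTER_CUBIC))
E
```

```text
slope x,y [-0.0101  0.0069] z at grasp 0.136 [0.13427879 0.13639327]
az -3.8182696624258767 0.2806072118563397 0.39747541477834825 [0.34044626 0.03353691 0.13625482]
```

View pics/top5c.png

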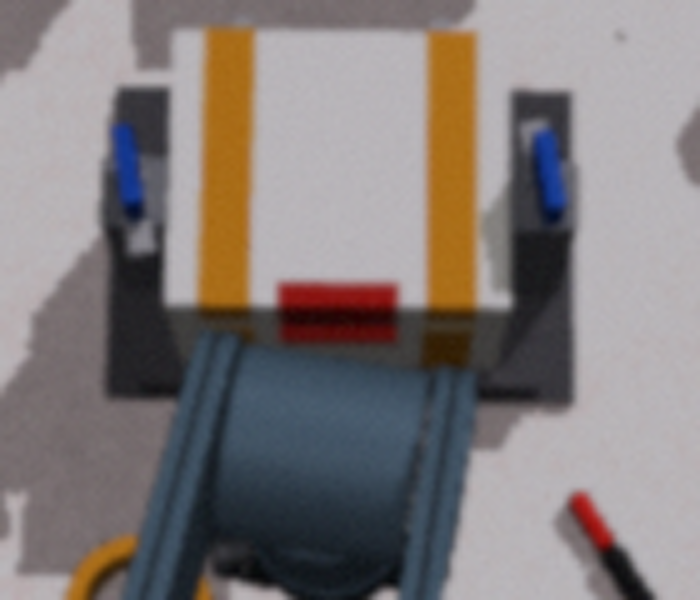

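View pics/scene5c.png

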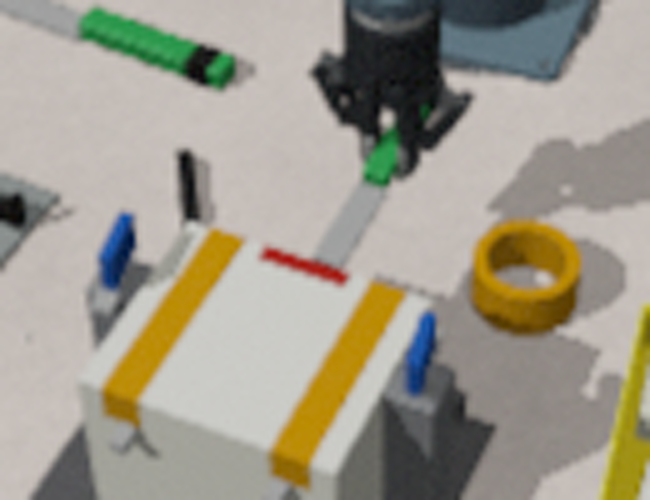

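```bash
python3 - <<'E'
from h import *
d=load("scene5");P=cloud(d).reshape(-1,3)
m=(P[:,2]>.09)&(P[:,2]<.135)&(P[:,0]>.42)&(P[:,0]<.505)&(abs(P[:,1]-.026)<.03)
p=P[m];
for x in np.arange(.42,.505,.01):
    q=p[abs(p[:,0]-x)<.005]
    if len(q): print(x.round(3),len(q),np.median(q[:,2]).round(4),q[:,1].min().round(4),q[:,1].max().round(4))
m=(abs(P[:,2]-.153)<.006)&(abs(P[:,0]-.58)<.05)&(abs(P[:,1]-.02)<.03);print("lid z",np.median(P[m,2]))
E
```

```text
0.42 5 0.1206 0.0195 0.0359
0.43 14 0.1196 0.0141 0.038
0.44 13 0.1204 0.0149 0.0379
0.45 13 0.1201 0.0119 0.0382
0.46 15 0.1201 0.0115 0.0371
0.47 11 0.1199 0.0114 0.0338
0.48 14 0.1192 0.0106 0.0358
0.49 11 0.1196 0.0103 0.0358
lid z 0.15141497951696725
```

```bash
python3 -m jog '[0,0,0.1,0,0,0,-1.5,0,0.1,0,0,0,-3,0,0.1,0,0,0,-3.5,0,0.1,0,0,0]'; python3 plan.py; python3 -m jog '[0,0,0,0,0,0,-1,0,0,0,0,0,-2,0,0,0,0,0,-2,0,0,0,0,0]'; python3 plan.py;  python3 -m jog '[-1,0,0,0,0,0,-2,0,0,0,0,0,-2,0,0,0,0,0]'; python3 plan.py; python3 snap.py 6 scene wrist
```

```text
time_s: 16.8
position: [0.4016, 0.0298, 0.1077]
eef_rot: [0.099, 3.137, -0.001]
contact_force: [0.9, -0.7, -0.8]
gripper_width: 0.0201
t 16.8 p [0.4016 0.0298 0.1077] xaz 176.4 z [ 0.003 -0.    -1.   ] q [-0.2   0.13  2.04  0.    0.97 -1.71] F [ 0.9 -0.7 -0.8] T [ 0.02 -0.02  0.02] w 0.0201
time_s: 17.2
position: [0.4217, 0.0284, 0.1077]
eef_rot: [0.099, 3.137, -0.001]
contact_force: [-0.2, 0.6, -1.5]
gripper_width: 0.0202
t 17.2 p [0.4217 0.0284 0.1077] xaz 176.4 z [ 0.003 -0.001 -1.   ] q [-0.2   0.16  2.    0.    0.98 -1.71] F [-0.2  0.6 -1.5] T [-0.01 -0.02 -0.04] w 0.0202
time_s: 17.5
position: [0.4418, 0.0271, 0.1077]
eef_rot: [0.1, 3.137, -0.001]
contact_force: [-0.8, 1.3, -1.0]
gripper_width: 0.0199
t 17.5 p [0.4418 0.0271 0.1077] xaz 176.4 z [ 0.003 -0.    -1.   ] q [-0.19  0.2   1.96  0.    0.99 -1.7 ] F [-0.8  1.3 -1. ] T [-0.    0.02  0.04] w 0.0199
```

Insertion was free, and the tip is about 46 mm inside the face. I start levering over the sill.

```bash
python3 -m jog '[-0.05,0,0.5,0,-2.5,0,-0.1,0,0.95,0,-5,0,-0.15,0,1.2,0,-7,0,-0.2,0,1.3,0,-8,0,-0.2,0,1.3,0,-8,0]'; python3 plan.py; python3 -m jog '[0,0,0.1,0,-1,0,-0.1,0,0.2,0,-2,0,-0.1,0,0.2,0,-2,0]'; python3 plan.py;python3 snap.py 7 scene top
```

```text
time_s: 18.1
position: [0.4411, 0.0275, 0.0944]
eef_rot: [0.095, 3.0, -0.007]
contact_force: [-0.6, 1.1, -0.9]
gripper_width: 0.0203
t 18.1 p [0.4411 0.0275 0.0944] xaz 176.4 z [ 0.14  -0.009 -0.99 ] q [-0.21  0.14  2.08  0.03  0.78 -1.73] F [-0.6  1.1 -0.9] T [0.05 0.35 0.05] w 0.0203
time_s: 18.4
position: [0.4424, 0.0274, 0.0922]
eef_rot: [0.094, 2.965, -0.008]
contact_force: [-3.1, -0.1, -0.8]
gripper_width: 0.0201
t 18.4 p [0.4424 0.0274 0.0922] xaz 176.4 z [ 0.174 -0.011 -0.985] q [-0.21  0.13  2.11  0.04  0.73 -1.75] F [-3.1 -0.1 -0.8] T [0.04 0.64 0.06] w 0.0201
```

```bash
python3 - <<'E'
import cv2
a=cv2.imread("pics/scene7.png")[140:280,180:320];b=cv2.imread("pics/top7.png")[90:210,170:310]
import numpy as np
cv2.imwrite("pics/c7.png",np.hstack([cv2.resize(a,(400,400)),cv2.resize(b,(400,343))[:343]] if 0 else [cv2.resize(a,(400,400)),cv2.resize(b,(400,400))]))
E
```

```text
(no output)
```

View pics/c7.png

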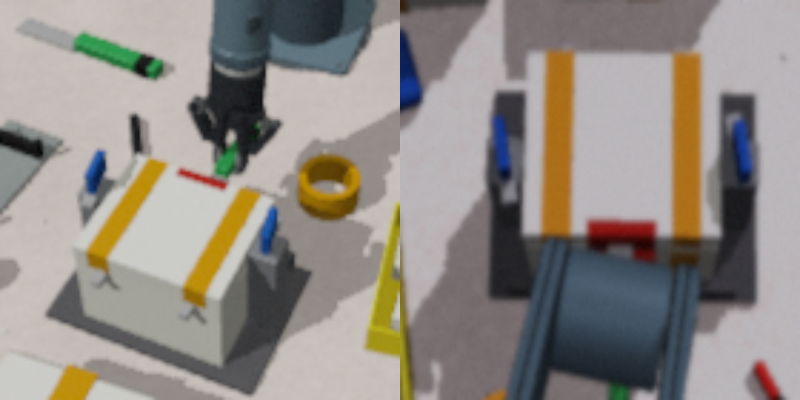

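```bash
python3 -m jog '[-0.05,0,0.3,0,-2.5,0,-0.1,0,0.6,0,-5,0,-0.1,0,0.6,0,-5,0]'; python3 plan.py; python3 -m jog '[-0.05,0,0.3,0,-2.5,0,-0.15,0,0.6,0,-5,0,-0.15,0,0.6,0,-5,0]'; python3 plan.py;python3 snap.py 8 scene wrist
```

```text
time_s: 18.8
position: [0.4445, 0.0273, 0.0865]
eef_rot: [0.092, 2.877, -0.012]
contact_force: [-0.1, -0.5, -0.7]
gripper_width: 0.0202
t 18.8 p [0.4445 0.0273 0.0865] xaz 176.4 z [ 0.26  -0.016 -0.966] q [-0.22  0.1   2.18  0.07  0.6  -1.79] F [-0.1 -0.5 -0.7] T [ 0.04  0.18 -0.01] w 0.0202
time_s: 19.1
position: [0.4476, 0.0271, 0.0812]
eef_rot: [0.089, 2.791, -0.015]
contact_force: [0.1, -0.1, -0.7]
gripper_width: 0.0203
t 19.1 p [0.4476 0.0271 0.0812] xaz 176.3 z [ 0.342 -0.021 -0.94 ] q [-0.24  0.09  2.26  0.14  0.46 -1.86] F [ 0.1 -0.1 -0.7] T [-0.   0.3  0.1] w 0.0203
```

```bash
python3 - <<'E'
import cv2
import numpy as np
a=cv2.imread("pics/scene8.png")[140:280,180:320];b=cv2.imread("pics/wrist8.png")
cv2.imwrite("pics/c8.png",np.hstack([cv2.resize(a,(380,380)),cv2.resize(b,(420,380))]))
E
```

```text
(no output)
```

View pics/c8.png

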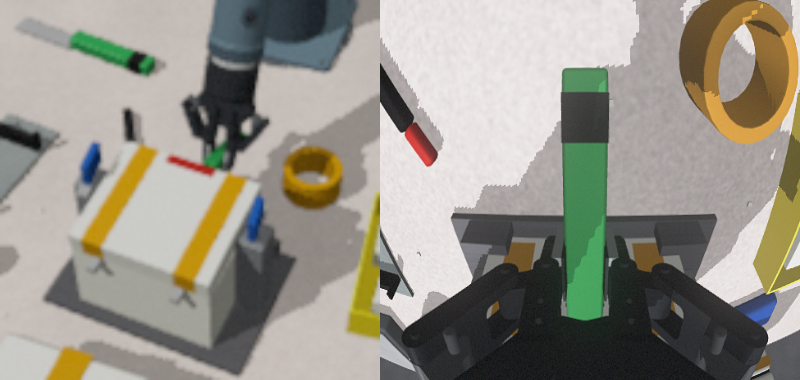

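```bash
cat > lid.py <<'E'
import sys
from h import *
n=sys.argv[1]
P=cloud(load(n)).reshape(-1,3)
u=np.array([.998,-.0628]);v=np.array([.0628,.998]);c=np.array([.6049,.0165])
xy=(P[:,:2]-c);bx=xy@u;by=xy@v
for a,b in ((-.085,-.06),(-.06,-.03),(-.03,0),(0,.03),(.03,.06),(.06,.085)):
    m=(bx>a)&(bx<b)&(abs(by)<.05)&(P[:,2]>.14);z=P[m,2]
    if len(z): print(a,len(z),np.median(z).round(4))
E
python3 lid.py scene8; python3 lid.py scene0
```

```text
-0.085 129 0.1666
-0.06 185 0.1644
-0.03 189 0.1612
0 194 0.1586
0.03 205 0.1552
0.06 185 0.1526
-0.085 137 0.1513
-0.06 165 0.1514
-0.03 176 0.1518
0 184 0.1513
0.03 184 0.1513
0.06 195 0.1507
```

The lid front has risen 16 mm, about 5.7°, so it has come free. Next I swing the tip round the hinge with the bar at 20°.

```bash
python3 -m jog '[-0.5,0,-0.9,0,0,0,-1.06,0,-1.8,0,0,0,-1.75,0,-2.7,0,0,0,-2.5,0,-3.55,0,0,0,-3.35,0,-4.3,0,0,0,-4.25,0,-5,0,0,0,-4.25,0,-5,0,0,0]'; python3 plan.py; python3 snap.py 9 scene;python3 lid.py scene9
```

```text
time_s: 19.9
position: [0.473, 0.025, 0.1449]
eef_rot: [0.088, 2.787, -0.017]
contact_force: [0.1, 0.7, -0.2]
gripper_width: 0.0203
t 19.9 p [0.473  0.025  0.1449] xaz 176.4 z [ 0.346 -0.023 -0.938] q [-0.23  0.01  2.12  0.09  0.66 -1.8 ] F [ 0.1  0.7 -0.2] T [0.04 0.24 0.04] w 0.0203
-0.06 47 0.2447
-0.03 300 0.2315
0 294 0.2094
0.03 302 0.1875
0.06 254 0.1668
```

View pics/scene9.png

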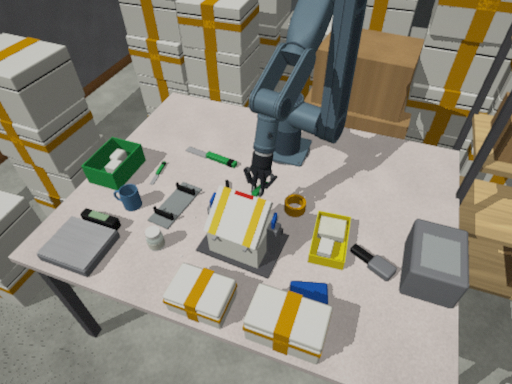

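```bash
python3 -m jog '[-1,0,-0.6,0,0,0,-2,0,-1.15,0,0,0,-3,0,-1.55,0,0,0,-4.1,0,-1.9,0,0,0,-5.2,0,-2.15,0,0,0,-6.3,0,-2.3,0,0,0,-7.45,0,-2.35,0,0,0,-8.6,0,-2.3,0,0,0]'; python3 plan.py; python3 snap.py 10 scene;python3 lid.py scene10
```

```text
time_s: 20.75
position: [0.5446, 0.0208, 0.1945]
eef_rot: [0.088, 2.79, -0.016]
contact_force: [-1.2, 0.2, -2.6]
gripper_width: 0.0206
t 20.75 p [0.5446 0.0208 0.1945] xaz 176.4 z [ 0.343 -0.022 -0.939] q [-0.2   0.08  1.9   0.06  0.81 -1.74] F [-1.2  0.2 -2.6] T [0.09 0.71 0.05] w 0.0206
-0.085 501 0.2769
-0.06 78 0.2201
-0.03 30 0.2211
0.03 90 0.289
0.06 459 0.2729
```

View pics/scene10.png

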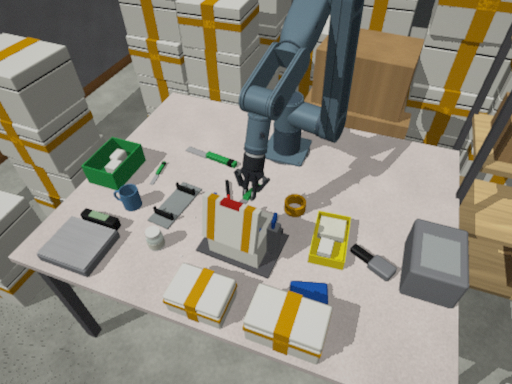

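```bash
python3 -m jog '[-1.1,0,0.15,0,0,0,-2.2,0,0.4,0,0,0,-3.3,0,0.75,0,0,0,-4.35,0,1.15,0,0,0,-5.2,0,1.6,0,0,0,-5.9,0,2,0,0,0,-5.9,0,2,0,0,0]'; python3 plan.py; python3 snap.py 11 scene top;python3 lid.py scene11
```

```text
time_s: 21.5
position: [0.6071, 0.0167, 0.1955]
eef_rot: [0.088, 2.789, -0.016]
contact_force: [-0.3, -0.5, -0.9]
gripper_width: 0.02
t 21.5 p [0.6071 0.0167 0.1955] xaz 176.4 z [ 0.344 -0.022 -0.939] q [-0.18  0.19  1.77  0.05  0.83 -1.72] F [-0.3 -0.5 -0.9] T [0.01 0.23 0.07] w 0.02
-0.085 763 0.4995
-0.06 624 0.4075
-0.03 752 0.2936
0 99 0.2227
0.03 44 0.224
0.06 35 0.2315
```

```bash
python3 - <<'E'
import cv2
import numpy as np
a=cv2.imread("pics/scene11.png")[130:270,170:310];b=cv2.imread("pics/top11.png")[50:210,170:330]
cv2.imwrite("pics/c11.png",np.hstack([cv2.resize(a,(400,400)),cv2.resize(b,(400,400))]))
E
```

```text
(no output)
```

View pics/c11.png

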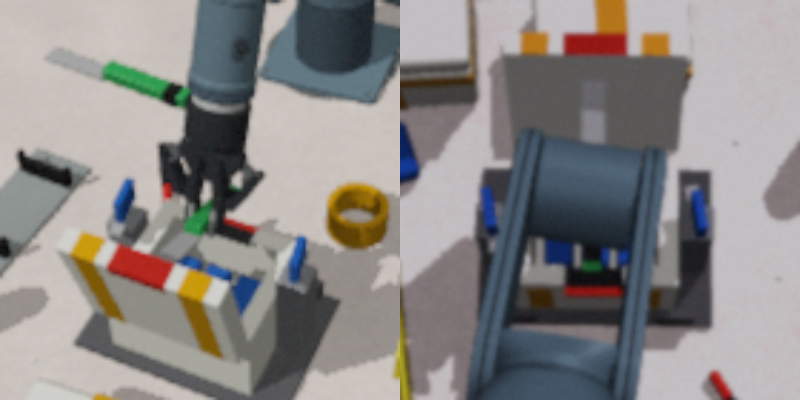

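```bash
python3 -m jog '[2,0,-0.8,0,0,0,5,0,-2,0,0,0,9,0,-4,0,0,0,13.4,0,-7,0,0,0,13.4,0,-7,0,0,0,13.4,0,-7,0,0,0]'; python3 plan.py 0.46 -0.18 0.20 177; python3 snap.py 12 scene
```

```text
time_s: 22.2
position: [0.4558, 0.0265, 0.2169]
eef_rot: [0.088, 2.786, -0.017]
contact_force: [0.7, 0.6, -0.6]
gripper_width: 0.0201
t 22.2 p [0.4558 0.0265 0.2169] xaz 176.4 z [ 0.347 -0.023 -0.938] q [-0.23 -0.12  2.04  0.08  0.87 -1.78] F [ 0.7  0.6 -0.6] T [-0.    0.25 -0.02] w 0.0201
shift cm [ -1.03 -20.58   2.2 ] rot deg [-0.2 20.3 -0.6]  n>= 4.1
```

```bash
python3 - <<'E'
from h import *
a=cv2.imread("pics/scene12.png")[130:270,170:310]
cv2.imwrite("pics/c12.png",cv2.resize(a,(600,600)))
P=cloud(load("scene12"))[130:270,170:310].reshape(-1,3)
u=np.array([.998,-.0628]);v=np.array([.0628,.998]);c=np.array([.6049,.0165])
bx=(P[:,:2]-c)@u;by=(P[:,:2]-c)@v
for a in np.arange(.14,.32,.02):
    m=(abs(P[:,2]-a)<.01)&(bx>.05)&(bx<.2)&(abs(by)<.06)
    if m.sum(): print(a.round(2),m.sum(),np.percentile(bx[m],[5,50,95]).round(3))
E
```

```text
0.14 63 [0.117 0.12  0.123]
0.16 60 [0.122 0.126 0.128]
0.18 67 [0.128 0.13  0.133]
0.2 69 [0.133 0.136 0.138]
0.22 72 [0.138 0.141 0.143]
0.24 69 [0.143 0.147 0.148]
0.26 80 [0.149 0.151 0.154]
0.28 370 [0.129 0.143 0.156]
```

View pics/c12.png

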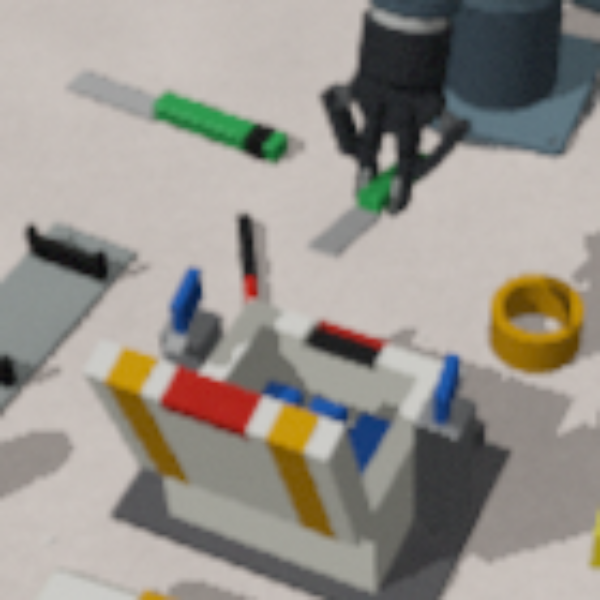

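Lid at about 104.6° (1.83 rad), past upright and holding. I take the bar back on a detour clear of the right knob.

```bash
python3 plan.py 0.39 -0.23 0.22 177.7
```

```text
t 22.25 p [0.4569 0.0262 0.2167] xaz 176.4 z [ 0.346 -0.023 -0.938] q [-0.23 -0.12  2.04  0.08  0.87 -1.78] F [ 0.1 -0.3 -1.4] T [0.02 0.24 0.  ] w 0.0203
shift cm [  4.62 -26.    -2.05] rot deg [-0.3 20.3 -1.3]  n>= 5.3
```

```bash
python3 -m jog '[3,-2,-1,0,4,0,4.6,-7,-2,0,10,0,4.6,-12,-2,0,16,-1,4.6,-17,-2,-0.3,20,-1.3,4.6,-22,-2,-0.3,20.3,-1.3,4.6,-26,-2,-0.3,20.3,-1.3,4.6,-26,-2,-0.3,20.3,-1.3,4.6,-26,-2,-0.3,20.3,-1.3]'; python3 plan.py 0.489 -0.3317 0.12 177.7
```

```text
time_s: 23.05
position: [0.3903, -0.2313, 0.2175]
eef_rot: [-0.067, -3.137, -0.004]
contact_force: [0.1, 1.4, -1.3]
gripper_width: 0.0206
t 23.05 p [ 0.3903 -0.2313  0.2175] xaz 177.5 z [-0.004  0.003 -1.   ] q [-0.78  0.1   1.77 -0.    1.28 -2.31] F [ 0.1  1.4 -1.3] T [ 0.06  0.02 -0.01] w 0.0206
shift cm [-10.33  -9.63   9.68] rot deg [ 0.1 -0.2 -0.2]  n>= 3.4
```

```bash
python3 -m jog '[-3,-3,2,0,0,0,-6,-6,4,0,0,0,-9,-9,6,0,0,0,-10.3,-9.6,9,0,0,-0.2,-10.3,-9.6,10,0,0,-0.2,-10.3,-9.6,10,0,0,-0.2,-10.3,-9.6,10,0,0,-0.2]'; python3 snap.py 13 wrist;python3 plan.py 0.489 -0.3317 0.06 177.7
```

```text
time_s: 23.75
position: [0.4886, -0.3285, 0.1186]
eef_rot: [-0.055, -3.137, -0.002]
contact_force: [-0.1, 0.2, 0.1]
gripper_width: 0.0202
t 23.8 p [ 0.4888 -0.3291  0.1194] xaz 178.0 z [-0.002  0.    -1.   ] q [-0.78  0.42  1.59 -0.    1.13 -2.32] F [-0.6 -0.2 -1.1] T [-0.    0.01 -0.01] w 0.0202
shift cm [-0.04 -0.26  5.94] rot deg [ 0.  -0.1  0.3]  n>= 1.2
```

View pics/wrist13.png

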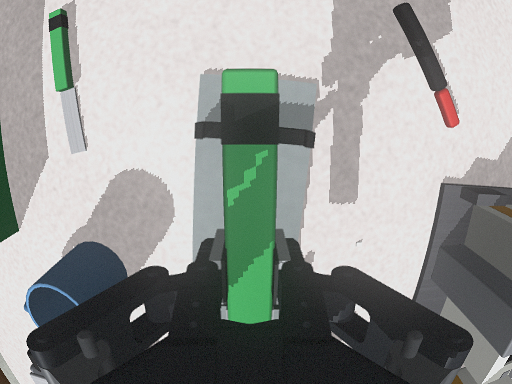

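In the wrist view the handle, rear end at (250,69), sits in the grip as it did before prying. The black support is below it at (250,130). I lower the bar.

```bash
python3 -m jog '[0,-0.2,3,0,0,0.3,0,-0.2,5.9,0,0,0.3,0,-0.2,5.9,0,0,0.3,0,-0.2,5.9,0,0,0.3]'; python3 plan.py 0.489 -0.3317 0.0225 177.7
```

```text
time_s: 24.2
position: [0.4884, -0.3318, 0.0605]
eef_rot: [-0.066, -3.138, -0.001]
contact_force: [1.2, -0.8, -1.7]
gripper_width: 0.0202
t 24.2 p [ 0.4884 -0.3318  0.0605] xaz 177.6 z [-0.003  0.001 -1.   ] q [-0.78  0.49  1.64 -0.    1.01 -2.31] F [ 1.2 -0.8 -1.7] T [ 0.04 -0.03  0.06] w 0.0202
shift cm [-0.07  0.01  3.8 ] rot deg [ 0.  -0.2 -0.1]  n>= 0.8
```

```bash
python3 -m jog '[0,0,1.5,0,0,0,0,0,2.5,0,0,0,0,0,3.3,0,0,0,0,0,3.6,0,0,0,0,0,3.6,0,0,0]'; python3 plan.py 0.489 -0.3317 0.0215 177.7
```

```text
time_s: 24.7
position: [0.488, -0.3316, 0.0229]
eef_rot: [-0.066, -3.137, -0.002]
contact_force: [-0.4, -0.5, -1.3]
gripper_width: 0.0201
t 24.7 p [ 0.488  -0.3316  0.0229] xaz 177.6 z [-0.004  0.002 -1.   ] q [-0.78  0.54  1.67 -0.    0.93 -2.31] F [-0.4 -0.5 -1.3] T [ 0.04  0.04 -0.01] w 0.0201
shift cm [-0.1  -0.01  0.14] rot deg [ 0.1 -0.2 -0.1]  n>= 0.0
```

```bash
python3 -m jog '[0,0,0.1,0,0,0,0,0,0.1,0,0,0]'; python3 plan.py;python3 -m jog '[0,0,0.1,0,0,0,0,0,0.1,0,0,0]'; python3 plan.py
```

```text
time_s: 24.9
position: [0.4883, -0.3319, 0.0223]
eef_rot: [-0.066, -3.138, -0.001]
contact_force: [-0.3, 0.2, -0.8]
gripper_width: 0.0199
t 24.9 p [ 0.4883 -0.3319  0.0223] xaz 177.6 z [-0.003  0.001 -1.   ] q [-0.78  0.54  1.67 -0.    0.93 -2.31] F [-0.3  0.2 -0.8] T [ 0.04 -0.03 -0.01] w 0.0199
time_s: 25.1
position: [0.4883, -0.3319, 0.0212]
eef_rot: [-0.066, -3.138, -0.001]
contact_force: [0.3, 0.2, -0.2]
gripper_width: 0.0207
t 25.1 p [ 0.4883 -0.3319  0.0212] xaz 177.6 z [-0.003  0.001 -1.   ] q [-0.78  0.54  1.67 -0.    0.93 -2.31] F [ 0.3  0.2 -0.2] T [-0.02 -0.09 -0.04] w 0.0207
```

Contact: the bar's weight is off the wrist. I release it and lift away.

```bash
python3 -m jog '[0,0,0,0,0,0,0,0,0,0,0,0,0,0,0,0,0,0,0,0,0,0,0,0,0,0,0,0,0,0]' 5.5; python3 -m jog '[0,0,-2,0,0,0,0,0,-5,0,0,0,0,0,-10,0,0,0,0,0,-15,0,0,0,0,0,-20,0,0,0,0,0,-20,0,0,0,0,0,-20,0,0,0]'; python3 snap.py 14 wrist; python3 bar.py 14 247 160
```

```text
time_s: 25.6
position: [0.4881, -0.3317, 0.021]
eef_rot: [-0.066, -3.137, -0.002]
contact_force: [-0.2, -0.3, 0.2]
gripper_width: 0.0549
time_s: 26.3
position: [0.4893, -0.3324, 0.2226]
eef_rot: [-0.066, -3.14, 0.002]
contact_force: [-0.2, 1.3, -0.6]
gripper_width: 0.055
top z 0.0472
bar along ext -0.0723 0.1376 len 0.2099
handle ext -0.0723 0.0458 width -0.0114 0.0112
az -2.91 rear [ 0.4037 -0.327 ] front [ 0.5217 -0.333 ] tip [ 0.6134 -0.3377]
blade z 0.0326 ac -0.0194 0.0199
bar_grip [ 0.4627 -0.3301]
```

View pics/wrist14.png

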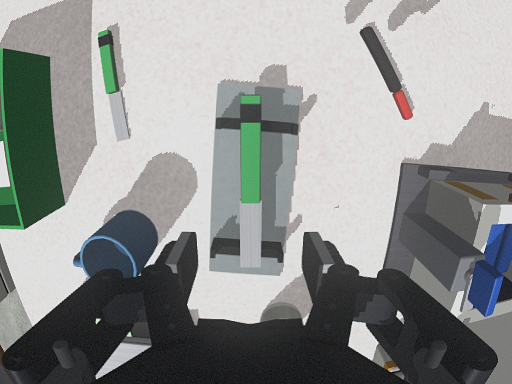

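The bar lies on both supports (250,127) and (247,248), within 1 mm of where it started and level. Before the last check I move the arm back so that the views are clear.

```bash
python3 -m jog '[3,0,-3,0,0,0,6,0,-6,0,0,0,9,0,-8,0,0,0,10,0,-8,0,0,0,10,0,-8,0,0,0]'; python3 plan.py; python3 snap.py 15 top scene; python3 - <<'E'
from h import *
P=cloud(load("scene15"))[130:270,170:310].reshape(-1,3)
u=np.array([.998,-.0628]);v=np.array([.0628,.998]);c=np.array([.6049,.0165])
bx=(P[:,:2]-c)@u;by=(P[:,:2]-c)@v
for a in (.14,.26):
    m=(abs(P[:,2]-a)<.01)&(bx>.05)&(bx<.2)&(abs(by)<.06);print(a,np.median(bx[m]).round(4))
for n in ("scene","top"):
  d=load(n+"15");Q=cloud(d);k,l,s,ce=cv2.connectedComponentsWithStats(mask(d,"blue").astype(np.uint8))
  for i in range(1,k):
    p=Q[l==i];p=p[(p[:,2]>.18)&(p[:,2]<.205)]
    if len(p)>15:
        q=p[:,:2]-p[:,:2].mean(0);a=np.linalg.eigh(q.T@q)[1][:,1];print(n,p.mean(0).round(3),"az",np.degrees(np.arctan(a[1]/a[0])).round(1))
a,b=cv2.imread("pics/scene15.png"),cv2.imread("pics/top15.png");cv2.imwrite("pics/f15.png",cv2.resize(np.hstack([a,b]),(800,300)))
# changes of bystanders
d0=load("top0")["frame"].astype(int);d1=load("top15")["frame"].astype(int);m=(abs(d0-d1).max(2)>60).astype(np.uint8)
k,l,s,ce=cv2.connectedComponentsWithStats(cv2.morphologyEx(m,cv2.MORPH_OPEN,np.ones((3,3))))
print([(s[i,:4].tolist(),int(s[i,4])) for i in range(1,k) if s[i,4]>15])
E
```

```text
time_s: 26.85
position: [0.388, -0.3275, 0.2999]
eef_rot: [-0.068, -3.136, -0.005]
contact_force: [0.6, -0.4, -0.3]
gripper_width: 0.0552
t 26.85 p [ 0.388  -0.3275  0.2999] xaz 177.5 z [-0.005  0.003 -1.   ] q [-0.92  0.15  1.51 -0.    1.49 -2.45] F [ 0.6 -0.4 -0.3] T [-0.01 -0.   -0.01] w 0.0552
0.14 0.12
0.26 0.1513
scene [ 0.585 -0.101  0.191] az 5.4
scene [0.6   0.137 0.193] az 6.1
top [0.592 0.137 0.195] az 4.5
top [ 0.576 -0.101  0.195] az 3.0
[([211, 63, 21, 13], 160), ([235, 64, 25, 11], 214), ([267, 64, 11, 10], 102), ([248, 73, 17, 16], 199), ([214, 96, 68, 69], 2708), ([427, 102, 20, 12], 127), ([250, 107, 14, 3], 42), ([370, 112, 118, 79], 3486), ([203, 125, 4, 6], 22), ([284, 124, 8, 7], 41), ([196, 130, 7, 9], 51), ([408, 130, 11, 9], 56), ([204, 132, 9, 8], 58), ([289, 132, 10, 9], 70), ([397, 140, 8, 10], 56), ([205, 144, 6, 7], 35), ([446, 151, 44, 41], 457), ([458, 152, 13, 8], 77), ([237, 165, 20, 3], 60), ([357, 172, 5, 5], 19), ([177, 178, 268, 165], 16331), ([356, 190, 18, 8], 92), ([183, 194, 17, 21], 189), ([216, 207, 10, 5], 40), ([240, 207, 4, 5], 17), ([198, 215, 25, 23], 211), ([307, 220, 11, 15], 82), ([0, 245, 193, 139], 12654), ([320, 266, 32, 11], 281), ([260, 312, 14, 9], 78), ([296, 332, 6, 6], 30), ([301, 360, 5, 13], 52), ([223, 372, 9, 12], 72), ([289, 381, 7, 3], 18)]
```

View pics/f15.png

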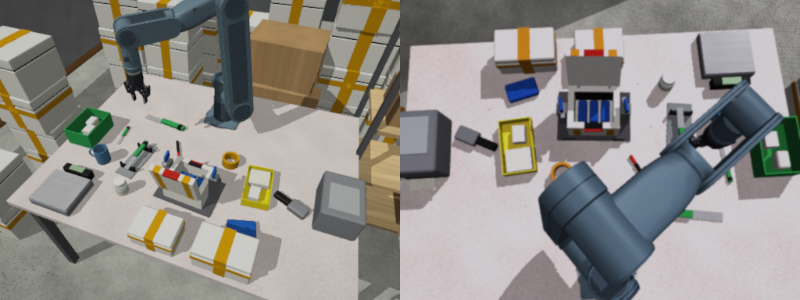

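The picture shows the lid open, the bar on its rest, the knobs at about 6° (stop expected at 6.2°), and the other things in place. I hand the job in.

```bash
python3 -c "
from cell import r
print(r.job_done())"
```

```text
the job is handed in; nothing more can be done
None
```

I turned both latch knobs clockwise to their end stops, then pried the lid up over the sill with the middle-sized bar. With the bar I swung the lid back past upright, then laid the bar on its rest, let go and handed the job in at about 27 s.

Last checks:
- **Lid:** it stands at about 104.6° (1.83 rad). Its position was unchanged between the picture taken as the bar withdrew and the last one.
- **Knobs:** the wrist torque rose at both stops. The scene camera puts the knobs at 6.1° (left) and 5.4° (right), against 6.2° expected at the stop. The top view disagrees slightly, reading 4.5° and 3.0°. I put that down to its coarse pixels.
- **Bar:** it lies level across both supports, the same way up, within 1 mm and 0.5° of where it started.
- **Forces:** readings at the wrist stayed below about 10 N.
- **Bystanders:** the last views show them in place. The before-and-after comparison was partly hidden by the arm and its shadow, so I checked those by eye only.

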